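Pack the foam insert and take its well depth on the gauge

TASK

Press every kit part lying on the table (large jar, small jar, marker, L-bracket: whichever are there) into its matching cutout in the foam of the carrier, then slide the loaded carrier by its handle into the slotted gauge station until it is fully home against the stop. Hold the gauge's probe by its knob and lower it gently into the empty well until it touches bottom, then swing the lock lever shut so that the slide keeps that height. Finally draw the carrier straight back, clear of the slot and its flared guides, and leave it flat on the table with the kit still in its cutouts, the probe still locked at that height, and the blue can, the tape roll and the clamp left where they stand.

Things in the scene. Friction and masses are not known exactly. Their poses are not given: they have to be found in the camera images.
- carrier: loose plywood board (225 x 200 x 8 mm, 0.55 kg) with a grey foam insert. Origin on the underside, z up; +x end enters the slot first: board x -120..+105 mm, y -100..+100. Foam x -65..+105, y -85..+85 mm, its top 38 mm above the underside; the board's y edges run in the station's slots. It may be dragged on the table by its handle
- carrier_handle (a point): grip point of the carrier's handle: an upright wooden tab 12 mm thick along the carrier's x, 70 mm wide along its y, top at 70 mm above the carrier's underside; this point lies 12 mm below the tab's top. Same axes as the carrier
- cut_large (a point): centre of the floor of the round cutout for the large jar, 62 mm wide, 20 mm deep. Same axes as the carrier
- cut_small (a point): centre of the floor of the round cutout for the small jar, 56 mm wide, 20 mm deep. Same axes as the carrier
- cut_marker (a point): centre of the floor of the slot for the marker, 141 mm long along the carrier's y, 16 mm wide, 7 mm deep. Same axes as the carrier
- cut_bracket (a point): centre of the floor of the L-shaped cutout for the bracket (centre of the L's bounding square of 61 mm; legs 21 mm wide along the -x and -y sides of the square; 7 mm deep). Same axes as the carrier
- well_floor (a point): centre of the upper face of the metal pad, 32 x 32 mm, that forms the bottom of the empty well: a 34 mm wide recess in the foam, open towards the carrier's leading (+x) end. The pad is set at a different height in every run, 10 to 24 mm below the foam's top, and stays so. Same axes as the carrier
- jar_large: the larger lidded jar, 59 mm across, 50 mm high, upright, 0.09 kg; origin at the centre of its underside, z up. None if absent
- jar_small: the smaller lidded jar, 53 mm across, 44 mm high, upright, 0.09 kg; origin at the centre of its underside, z up. None if absent
- marker_mid (a point): middle of the white paint marker, a stick of square-ish section 13 x 13 mm, 136 mm long along its y, lying flat (it may roll about y, which does not matter); 0.02 kg. Either way round is right in its slot. None if absent
- bracket: flat aluminium L-bracket, 14 mm thick, lying on its face; bounding square 58 x 58 mm centred on the origin (underside), legs 18 mm wide along the -x and the -y side of that square. In its cutout its x and y axes agree with the carrier's. None if absent
- bracket_leg (a point): point in the bracket leg that runs along its x: 9 mm to +x and 20 mm to -y of its origin, 10 mm above its underside. The leg is 18 mm wide along y. None if absent
- station: fixed gauge station. Origin where the carrier's origin lies when fully home, same axes: the carrier slides in along +x on the table. Side rails at y=+-103 mm (3 mm play a side), x -70..+105 mm, with lips 12 to 18 mm above the table reaching in to y=+-90; flared guides x -115..-70 mm; stop at x=+105. A column at the far end carries an arm (77 to 105 mm above the table) over the well at x=+70, y=0
- probe_tip (a point): lower tip of the vertical probe rod (12 mm thick, tapering to 6 mm). Same axes as the station
- probe_knob (a point): centre of the round black knob at the top of the probe rod, 26 mm across and 30 mm high, 120 mm above the tip
- probe (a joint): height of the probe slide: 0 = fully raised (tip 60 mm above the table), grows to 0.052 m as it is lowered. It is counterbalanced and stays where it is left; moving it takes about 1 N while the lock is open
- lever_post (a point): upright round post at the end of the lock lever, 10 mm thick with a 14 mm ball on top whose top is 20 mm above this point, standing 24 mm clear above the lever arm; turns with the lever
- lever_pivot (a point): point on the lever's vertical pivot axis, at the height of lever_post; the post is 55 mm from it. Same axes as the station
- lock (a joint): angle of the lock lever: 0 = fully open, grows as it turns clockwise seen from above; shut at its stop 1.25 rad, where a cam clamps the probe rod (at 1.20 the arm points to the station's -x). It stays where it is left and takes about 1 N at the post, up to 5 N in the last 0.25 rad
- can_blue: blue enamel can, bystander, 64 mm across, 61 mm high; leave alone
- tape_blue: blue tape roll lying flat, bystander, 66 mm across, 10 mm high; leave alone
- clamp: orange spring clamp lying flat, bystander, 62 x 113 x 21 mm; leave alone
Things that resemble listed ones, but are neither listed nor needed, are in the scene too. Leave any pink look-alike of the jar_large alone.

How it is judged (in metres and radians):
On the way, in this order (a step that is already met when the one before it is completed fails the run):
1. every kit part present is seated in its own cutout (horizontal distance between jar_large and cut_large below 0.004 m and z of jar_large in the frame of carrier between 0.014 and 0.021 m and angle between each of jar_large, jar_small, bracket's own z axis and vertical below 0.12 rad and horizontal distance between jar_small and cut_small below 0.004 m and z of jar_small in the frame of carrier between 0.014 and 0.021 m and horizontal distance between marker_mid and cut_marker below 0.004 m and z of marker_mid in the frame of carrier between 0.034 and 0.041 m and angle between the y axis of marker_mid and the y axis of carrier, either way round below 0.06 rad and horizontal distance between bracket and cut_bracket below 0.004 m and z of bracket in the frame of carrier between 0.027 and 0.034 m and angle between the x axis of bracket and the x axis of carrier, either way round below 0.08 rad), for 0.2 s.
2. the carrier is fully home in the station's slot (x of carrier in the frame of station above -0.006 m and y of carrier in the frame of station between -0.006 and 0.006 m and z of carrier in the frame of station below 0.006 m and angle between the x axis of carrier and the x axis of station, either way round below 0.06 rad), for 0.2 s.
3. the probe touches the bottom of the well, lock still open (all of step 2 and z of probe_tip in the frame of well_floor between -0.003 and 0.003 m and horizontal distance between probe_tip and well_floor below 0.012 m and value of joint lock below 0.6 rad), for 0.2 s.
4. the lock lever is shut with the probe on the bottom (all of step 2 and z of probe_tip in the frame of well_floor between -0.003 and 0.003 m and horizontal distance between probe_tip and well_floor below 0.012 m and value of joint lock above 1.1 rad), for 0.2 s.
At the end, for the whole second after the job is handed in: Every kit part present sits in its own cutout (within 4 mm sideways, 3 mm of the floor), the carrier rests flat on the table outside the slot (drawn back at least 180 mm from home), the lock lever is shut (over 1.1 rad) and the probe's tip is at the height of the well's floor within 3 mm (all of step 1 and z of probe_tip in the frame of well_floor between -0.003 and 0.003 m and value of joint lock above 1.1 rad and x of carrier in the frame of station below -0.18 m and height (world z) of carrier between -0.005 and 0.005 m and angle between carrier's own z axis and vertical below 0.03 rad and linear speed of carrier below 0.01 m/s); the robot touches nothing.
It fails at once if the probe is rammed into the carrier (over 30 N) (contact force between probe and carrier above 30 N).
It fails at once if the can blue is disturbed (over 30 mm) (distance of can_blue from where it was at the start of the episode above 0.03 m).
It fails at once if the tape blue is disturbed (over 30 mm) (distance of tape_blue from where it was at the start of the episode above 0.03 m).
It fails at once if the clamp is disturbed (over 30 mm) (distance of clamp from where it was at the start of the episode above 0.03 m).
Of jar_large, jar_small, marker, bracket only 3 to 4 are there at a start; the rules pass over those that are not, and their reading is None.
At some moment in a run one of jar_large, jar_small, marker, bracket may be knocked a few centimetres aside while the robot is not near it.
It also fails if it takes over 208 s, if anything falls off the work surface, if the arm or the gripper's body presses on something with over 40 N, if the wrist force passes 120 N, or if a joint passes its speed limit or range.

ROBOT

A 6-joint arm with a two-finger parallel gripper is mounted at the origin on a cart in front of the work surface, level with it; the furniture and walls round the work are solid. World frame = base frame: x ahead of the robot, y to its left, z up, the work surface at z = 0. Lengths are in m, angles in degrees, forces in N, time in s.
With the tool pointing down it reaches from about 0.375 to 0.9 m from the base axis. Payload 3.1 kg.
Tool frame: the origin (TCP) lies at the very end of the fingers, on their centre line; the grasp point (between the pads) lies behind it (bot.grip_depth is the z of the grasp point in the tool frame, in m); z points along the fingers, y is the direction in which the jaws open and shut (so a half turn about z gives the same grasp; the last joint's range is limited). The gripper opens to 87 mm and grips with 3 to 60 N. Pads are 19 mm wide; open, the fingers measure 117 mm over their backs; the gripper's body (75 mm by 190 mm) begins 51 mm behind the grasp point.
Start: joints at [-82.878, 30.224, 82.088, -0, 67.689, -10.227], TCP at [0.186, -0.597, 0.223] pointing down, gripper open.
Joint ranges: [-176.69, 176.69], [-43.24, 126.21], [12.49, 139.97], [-82, 262], [0, 151.66], [-163.58, 163.58]. Speed limits (degrees/s): [159.86, 159.86, 180, 180, 180, 180].

INTERFACE

Orientations are given as a 3x3 rotation matrix whose columns are the frame's x, y, z axes.
In Python, from rig import bot, vision gives the robot as it stands. The module is installed in compiled form; this text tells all that it offers.
- The arm moves only by the shell command python3 -m jog 'ROWS'. ROWS is JSON, a list of rows, each a list of 3 entries, a list of its own where there are three numbers: the shift along the tool's x, y, z in mm, then the turn, a rotation vector about the tool's x, y, z in degrees, then the closure, from 0 (fully open) to 1 (shut). In form: [[[dx, dy, dz], [wx, wy, wz], fingers], ...]. A call has 1 to 12 rows; each row is the pose to reach, as a shift and turn from the pose commanded when the call began, along the tool's axes at that moment; what a row does not reach only later rows make up. A row lasts 1/12 s, in which the tool goes at most 41.7 mm and 7.16 degrees, less where a joint would pass 70% of its speed; a pose out of reach is approached as far as the arm can. A call with a gripper value outside its range is refused whole. The fingers move at their own pace and stop on an object; the grip force is fixed at half the most. Time passes only in rows, so rows that repeat a pose let the fingers close. It gives the time, the measured TCP pose, the force and the opening at its end, in the units of the state.
- bot.read_state(): the state, without advancing time (a new reading comes with each control period).
- vision.capture(name): name is "side" or "top"; returns the picture (384x512x3 uint8, red, green, blue); there is no depth.
- vision.camera_info(name): a dict with "intrinsics" (3x3 intrinsics, pixels), "camera_from_world" (4x4, takes a point from world to camera coordinates). Camera axes: x right, y up, looking along -z (the intrinsics and any distortion apply to the point x, -y, -z); pixel columns grow to the right and rows downward; lengths in m; the calibration is good to about 2 mm. A picture is of the moment at which its call begins. camera_info takes no time and is no camera call.
- bot.hand_in(): hands the job in, once; it reports no verdict.
The state is a dict: "time_s": time; "joint_positions": joint angles; "qvel": joint speeds; "tau": joint torques, N m; "position": TCP position; "tcp_rot": TCP orientation; "force": force on the tool from outside, world axes, zero at the start; "moment": the same for the moment, N m; "opening": opening from 0.0 (shut) to 1.0 (fully open).
Only numpy, scipy, OpenCV 4.12 (cv2) and the standard library are available. Lean on these libraries where they do the work, as an engineer would, in place of code of your own. Each camera call takes 0.05 s, during which the arm holds its last target. There are 200 camera calls.

## Working session

There is one attempt and no reset: what is moved stays moved. The work goes in short steps, Python scripts to look and compute and a shell command to move; the robot and the scene stay as the last step left them, time stands still between calls to the robot, and variables do not carry over. Pictures are saved under pics/ and viewed, about 12 in all and at most 16, crops included, and the job is handed in when it is done.

```bash
mkdir -p pics; ls; python3 - <<'E'
from rig import bot,vision
import cv2
for n in("top","side"):
    cv2.imwrite(f"pics/{n}0.png",cv2.cvtColor(vision.capture(n),cv2.COLOR_RGB2BGR).repeat(1,0))
    i=vision.camera_info(n);print(n,i)
s=bot.read_state();print(s,bot.grip_depth)
E
```

```text
pics
top {'intrinsics': array([[460.96780182,   0.        , 256.00523087],
       [  0.        , 460.96780182, 192.47600207],
       [  0.        ,   0.        ,   1.        ]]), 'camera_from_world': array([[ 0.0258041 , -0.99966159, -0.00329323, -0.00205218],
       [ 0.99783111,  0.025557  ,  0.06066231, -0.55953038],
       [-0.06055762, -0.00485142,  0.99815291, -1.90259696],
       [ 0.        ,  0.        ,  0.        ,  1.        ]])}
side {'intrinsics': array([[350.29905304,   0.        , 252.60697855],
       [  0.        , 350.29905304, 189.33949811],
       [  0.        ,   0.        ,   1.        ]]), 'camera_from_world': array([[-9.80879374e-01, -1.94614377e-01,  9.47497514e-04,
         5.51929953e-01],
       [ 1.29089250e-01, -6.46966213e-01,  7.51512266e-01,
        -1.60273284e-01],
       [-1.45642093e-01,  7.37265192e-01,  6.59718438e-01,
        -1.19131034e+00],
       [ 0.00000000e+00,  0.00000000e+00,  0.00000000e+00,
         1.00000000e+00]])}
{'time_s': 0.1, 'joint_positions': array([-8.28782488e+01,  3.02735714e+01,  8.21467176e+01, -1.67294283e-03,
        6.76892464e+01, -1.02276040e+01]), 'qvel': array([ 0.05784768, -0.1125487 , -0.15811186, -0.09012506, -0.03289807,
        0.0392193 ]), 'tau': array([-6.19305756e-04, -4.40988028e+01, -1.77148694e+01,  6.34294865e-02,
        5.34098712e-02, -4.81111965e-05]), 'position': array([ 0.18630992, -0.59591756,  0.22168313]), 'tcp_rot': array([[ 9.54501011e-01,  2.98207561e-01, -2.63819560e-04],
       [ 2.98207514e-01, -9.54499184e-01,  1.89365287e-03],
       [ 3.12886049e-04, -1.88616655e-03, -9.99998172e-01]]), 'force': array([ 0.13813606, -0.01797513, -0.6292214 ]), 'moment': array([ 0.00967259, -0.05674269,  0.05784906]), 'opening': 1.000147462645448} -0.0187
```

```bash
python3 - <<'E'
import cv2
for n in("top","side"):
    a=cv2.imread(f"pics/{n}0.png"); cv2.imwrite(f"pics/{n}0b.png",cv2.resize(a,(800,600),interpolation=cv2.INTER_CUBIC))
E
```

```text
(no output)
```

View pics/top0b.png

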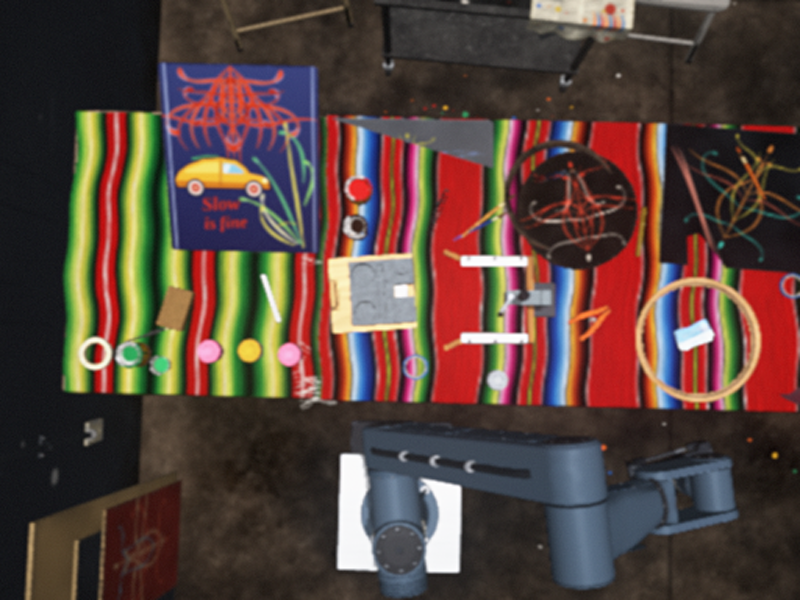

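View pics/side0b.png

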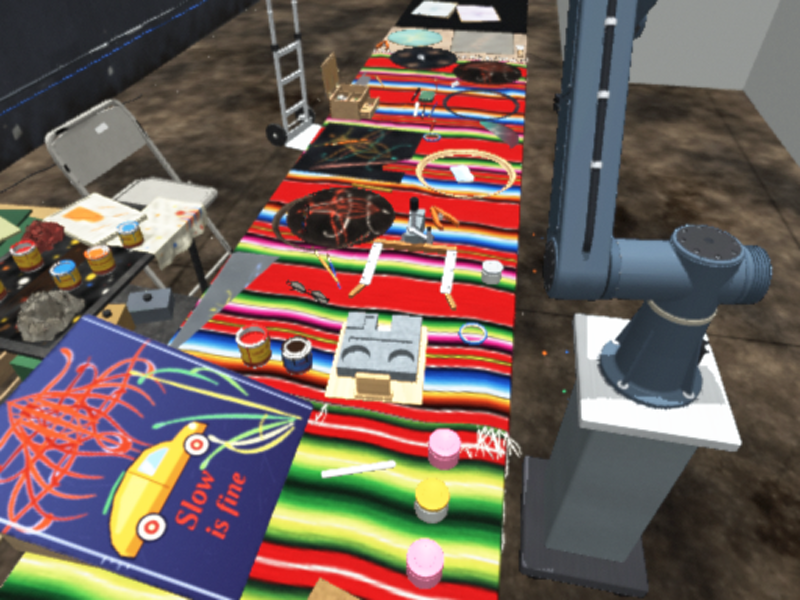

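```bash
python3 - <<'E'
import cv2
a=cv2.imread("pics/top0.png")[150:260,40:360]
b=cv2.imread("pics/side0.png")[195:384,190:345]
cv2.imwrite("pics/c1.png",cv2.resize(a[:,60:260],(800,440),interpolation=cv2.INTER_CUBIC))
cv2.imwrite("pics/c2.png",cv2.resize(b,None,fx=3.15,fy=3.15,interpolation=cv2.INTER_CUBIC))
E
```

```text
(no output)
```

View pics/c1.png

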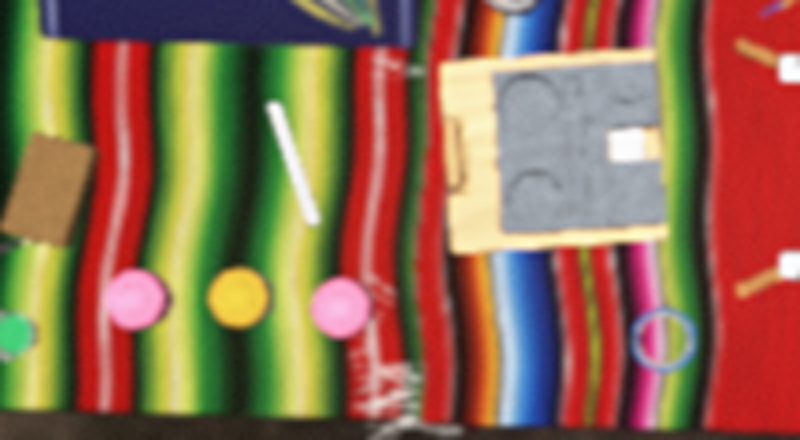

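View pics/c2.png

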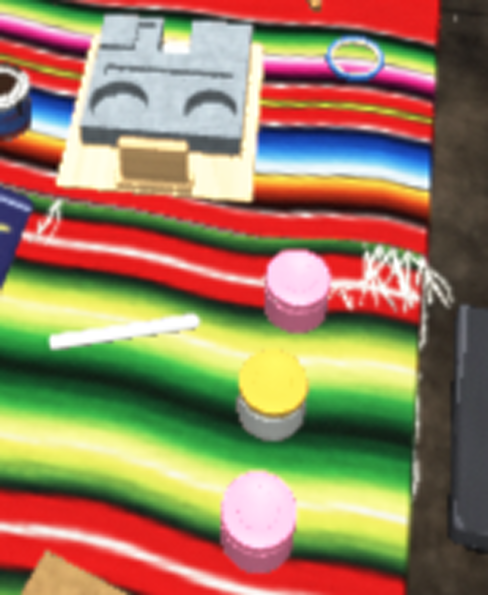

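```bash
cat > h.py <<'E'
import numpy as np, cv2
from rig import bot,vision
def P(n):
    i=vision.camera_info(n); return i["intrinsics"]@np.diag([1,-1,-1.])@i["camera_from_world"][:3]
def proj(n,p):
    q=P(n)@np.r_[p,1]; return q[:2]/q[2]
def plane(n,uv,z):
    M=P(n); H=np.c_[M[:,0],M[:,1],M[:,2]*z+M[:,3]]; q=np.linalg.solve(H,np.r_[uv,1]); return q[:2]/q[2]
def ortho(n,img,z,c,w,h,s,ang=0):
    """c=(x,y) centre; right = world -y rotated by ang deg ; s px/m"""
    a=np.radians(ang); r=np.array([np.sin(a),-np.cos(a)]); u=np.array([np.cos(a),np.sin(a)])
    # world = c + r*(i-w/2)/s - u*(j-h/2)/s
    A=np.array([[r[0]/s,-u[0]/s,c[0]-r[0]*w/2/s+u[0]*h/2/s],[r[1]/s,-u[1]/s,c[1]-r[1]*w/2/s+u[1]*h/2/s],[0,0,1]])
    M=P(n); H=np.c_[M[:,0],M[:,1],M[:,2]*z+M[:,3]]
    return cv2.warpPerspective(img,H@A,(w,h),flags=cv2.INTER_CUBIC|cv2.WARP_INVERSE_MAP)
E
python3 - <<'E'
from h import *
t=cv2.imread("pics/top0.png");s=cv2.imread("pics/side0.png")
c=plane("top",(100+585/4,150+147/4),.038);print("foam c",c)
o=[ortho(n,i,.038,c,400,400,1600) for n,i in(("top",t),("side",s))]
cv2.imwrite("pics/o1.png",np.hstack(o))
for nm,(u,v) in dict(pinkL=(134,299),yel=(238,297),pinkR=(340,308)).items():
    u=100+u/4;v=150+v/4
    for n,im in(("top",t),("side",s)):
        for z in(.05,.044):
            cc=plane("top",(u,v),z)
            # mask of lid colour in ortho picture
            q=cv2.cvtColor(ortho(n,im,z,cc,220,220,2000),cv2.COLOR_BGR2LAB).astype(float)
            ref=np.median(q[95:125,95:125].reshape(-1,3),0)
            m=(np.linalg.norm(q-ref,axis=2)<45).astype(np.uint8)
            k,l,st,ce=cv2.connectedComponentsWithStats(m,connectivity=4);i=l[110,110]
            ct=max(cv2.findContours((l==i).astype(np.uint8),0,1)[0],key=len)
            e=cv2.fitEllipse(ct)
            print(nm,n,z,"area dia",2*np.sqrt(st[i,4]/np.pi)/2,"ell",np.round(np.array(e[1])/2,1),"xy",np.round([cc[0]-(e[0][1]-110)/2000,cc[1]-(e[0][0]-110)/2000],4))
E
```

```text
foam c [0.58073167 0.05303658]
pinkL top 0.05 area dia 60.86975501165849 ell [59.1 72.2] xy [0.4114 0.516 ]
pinkL top 0.044 area dia 61.09680871598216 ell [59.2 72.4] xy [0.4113 0.5176]
pinkL side 0.05 area dia 59.61484613116118 ell [53.8 81.7] xy [0.4155 0.5107]
pinkL side 0.044 area dia 59.705547609684245 ell [54.4 79.5] xy [0.4152 0.5082]
yel top 0.05 area dia 55.4773673628361 ell [54.2 55.9] xy [0.4189 0.404 ]
yel top 0.044 area dia 55.66924691322298 ell [54.4 56.1] xy [0.4188 0.4053]
yel side 0.05 area dia 86.507025288013 ell [ 75.7 113.2] xy [0.4184 0.3907]
yel side 0.044 area dia 87.0243001240731 ell [ 76.3 113.4] xy [0.4184 0.3872]
pinkR top 0.05 area dia 56.68631493601755 ell [54.8 57.8] xy [0.4111 0.3008]
pinkR top 0.044 area dia 56.86851891536576 ell [54.9 58. ] xy [0.411  0.3017]
pinkR side 0.05 area dia 60.21253693072046 ell [53.9 81.7] xy [0.4029 0.3028]
pinkR side 0.044 area dia 60.906349534230806 ell [54.6 82.2] xy [0.403  0.2988]
```

View pics/o1.png

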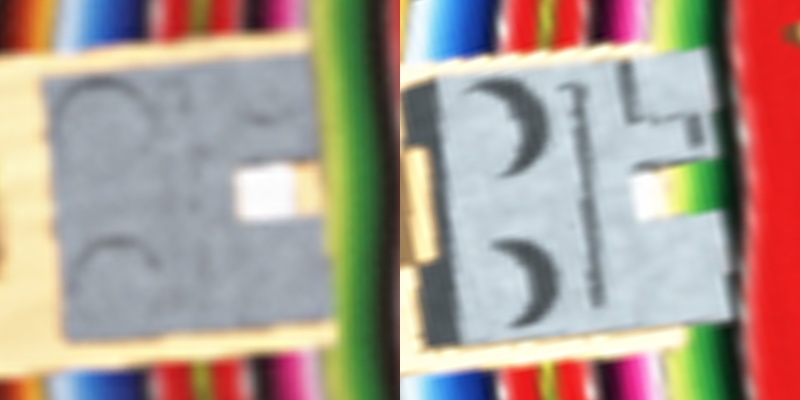

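```bash
python3 - <<'E'
from h import *
ob=dict(pinkL=((100+134/4,150+299/4),(221,471,296,571),(102,268,167,332)),yel=((100+238/4,150+297/4),(237,348,308,440),(207,266,270,330)),pinkR=((100+340/4,150+308/4),(264,249,330,333),(310,276,371,341)))
a=np.linspace(0,2*np.pi,60)
for k,(uv,b,tb) in ob.items():
    print(k,"obs side w,h",np.round([(b[2]-b[0])/3.15,(b[3]-b[1])/3.15],1),"top w,h",(tb[2]-tb[0])/4,(tb[3]-tb[1])/4)
    for d,h in((.059,.05),(.053,.044)):
        c=plane("top",uv,h)
        for n in("side","top"):
            p=np.array([proj(n,(c[0]+d/2*np.cos(t),c[1]+d/2*np.sin(t),z)) for z in(0,h) for t in a])
            print("   ",n,d,np.round(p.max(0)-p.min(0),1), np.round(((p.min(0)-[190,195])*3.15).tolist()+((p.max(0)-[190,195])*3.15).tolist()) if n=="side" else "")
s=cv2.imread("pics/side0.png");t=cv2.imread("pics/top0.png")
c=(0.5807,0.0530)
g=[cv2.createCLAHE(3,(2,2)).apply(cv2.cvtColor(ortho(n,i,.038,c,400,400,2222,5.1),cv2.COLOR_BGR2GRAY)) for n,i in(("top",t),("side",s))]
cv2.imwrite("pics/o2.png",np.hstack(g))
E
```

```text
pinkL obs side w,h [23.8 31.7] top w,h 16.25 16.0
    side 0.059 [24.8 33.4] [221. 465. 299. 570.]
    top 0.059 [17.5 14.5] 
    side 0.053 [22.3 29.8] [224. 474. 294. 568.]
    top 0.053 [15.6 13. ] 
yel obs side w,h [22.5 29.2] top w,h 15.75 16.0
    side 0.059 [22.9 30.1] [237. 344. 309. 439.]
    top 0.059 [16.8 14.5] 
    side 0.053 [20.5 26.8] [240. 352. 305. 437.]
    top 0.053 [15. 13.] 
pinkR obs side w,h [21.  26.7] top w,h 15.25 16.25
    side 0.059 [21.5 27.5] [265. 245. 332. 332.]
    top 0.059 [16.1 14.5] 
    side 0.053 [19.2 24.5] [268. 252. 329. 330.]
    top 0.053 [14.5 13. ]
```

View pics/o2.png

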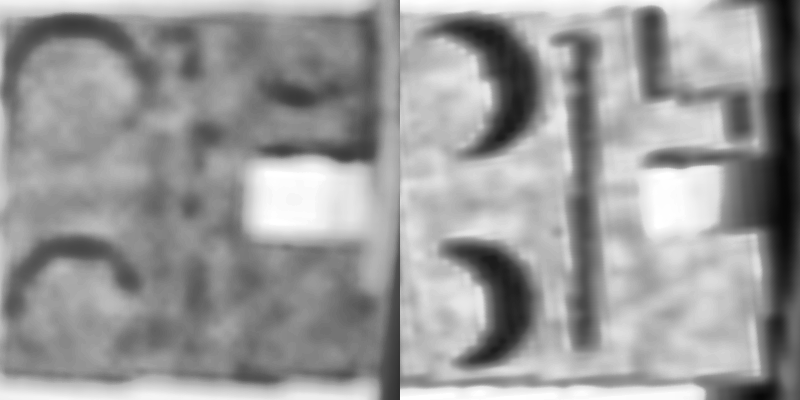

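```bash
python3 - <<'E'
from h import *
s=cv2.imread("pics/side0.png");t=cv2.imread("pics/top0.png")
f=lambda a,w,h:cv2.resize(a,(w,h),interpolation=cv2.INTER_CUBIC)
A=f(t[205:265,45:125],320,240); B=f(t[150:260,275:400],500,440)[:,:480]; C=f(s[110:200,220:340],480,360)
im=np.zeros((600,800,3),np.uint8); im[:240,:320]=A; im[:440,320:]=B; im[240:600,:320]=C[:, :320]
cv2.imwrite("pics/c3.png",im)
for n,uv in dict(white=(498,380),g1=(130,354),g2=(161,365)).items(): print(n,plane("top",np.array(uv)*.64,.044))
for uv in((460,260),(460,338),(528,260),(528,338)): print(plane("top",np.array(uv)*.64,.018))
E
```

```text
white [ 0.35721951 -0.24871603]
g1 [0.39996382 0.71551855]
g2 [0.37338668 0.63294865]
[ 0.67247919 -0.14511512]
[ 0.46436337 -0.14943535]
[ 0.67709486 -0.32665694]
[ 0.46901336 -0.32978545]
```

View pics/c3.png

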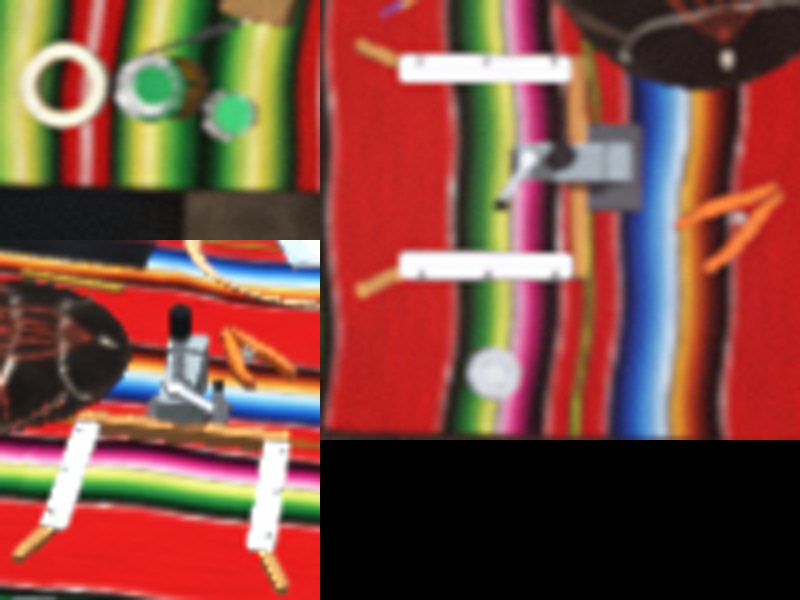

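```bash
cat >> h.py <<'E'
from scipy.spatial.transform import Rotation as R
def go(xyz,yaw,st=None):
    """deltas to TCP xyz with tool z down, tool y at world yaw deg"""
    s=st or bot.read_state(); a=np.radians(yaw); y=np.array([np.cos(a),np.sin(a),0]); z=np.array([0,0,-1.]); T=np.c_[np.cross(y,z),y,z]
    R0=np.array(s["tcp_rot"]); print("d",np.round(R0.T@(np.array(xyz)-s["position"])*1000,1),"rot",np.round(R.from_matrix(R0.T@T).as_rotvec(degrees=True),2))
def show():
    s=bot.read_state(); r=s["tcp_rot"]; print("t",round(s["time_s"],2),"p",np.round(s["position"]*1000,1),"yaw",round(np.degrees(np.arctan2(r[1,1],r[0,1])),2),"F",np.round(s["force"],1),"M",np.round(s["moment"],2),"op",round(s["opening"]*87,1))
E
python3 - <<'E'
from h import *
show()
print("handle",plane("top",(100+455.5/4,150+153/4),.07), plane("side",(190+160/3.15,195+140/3.15),.07))
go((.5,-.25,.3),-84.9); go((.574,.158,.15),-84.9)
E
```

```text
t 0.1 p [ 186.3 -595.9  221.7] yaw -72.65 F [ 0.1 -0.  -0.6] M [ 0.01 -0.06  0.06] op 87.0
handle [0.56896201 0.18319341] [0.56314892 0.18680228]
d [ 402.6 -236.8  -77.7] rot [-1.100e-01 -1.000e-02  1.225e+01]
d [ 594.9 -603.9   73. ] rot [-1.100e-01 -1.000e-02  1.225e+01]
```

```bash
python3 -m jog '[[[402,-237,-78],[0,0,12.2],0],[[402,-237,-78],[0,0,12.2],0],[[402,-237,-78],[0,0,12.2],0],[[402,-237,-78],[0,0,12.2],0],[[402,-237,-78],[0,0,12.2],0],[[402,-237,-78],[0,0,12.2],0],[[402,-237,-78],[0,0,12.2],0],[[402,-237,-78],[0,0,12.2],0],[[402,-237,-78],[0,0,12.2],0],[[402,-237,-78],[0,0,12.2],0],[[402,-237,-78],[0,0,12.2],0],[[402,-237,-78],[0,0,12.2],0]]'
python3 -c "
from h import *
show();go((.567,.185,.15),-84.9)"
```

```text
time_s: 1.1
position: [0.5024, -0.2462, 0.3014]
tcp_rot: [[0.996, 0.094, 0.003], [0.094, -0.996, 0.001], [0.003, -0.001, -1.0]]
force: [-0.7, -0.1, 0.3]
opening: 1.0
t 1.1 p [ 502.4 -246.2  301.4] yaw -84.61 F [-0.7 -0.1  0.3] M [ 0.03  0.03 -0.03] op 87.0
d [ 104.4 -423.1  152.1] rot [-0.06 -0.15  0.29]
```

```bash
python3 -m jog '[[[104,-423,152],[0,0,0.3],0],[[104,-423,152],[0,0,0.3],0],[[104,-423,152],[0,0,0.3],0],[[104,-423,152],[0,0,0.3],0],[[104,-423,152],[0,0,0.3],0],[[104,-423,152],[0,0,0.3],0],[[104,-423,152],[0,0,0.3],0],[[104,-423,152],[0,0,0.3],0],[[104,-423,152],[0,0,0.3],0],[[104,-423,152],[0,0,0.3],0],[[104,-423,152],[0,0,0.3],0],[[104,-423,152],[0,0,0.3],0]]' >/dev/null
python3 - <<'E'
from h import *
show();go((.567,.185,.05),-84.9)
f=lambda a:cv2.resize(a,(400,400),interpolation=cv2.INTER_CUBIC)
t=cv2.cvtColor(vision.capture("top"),cv2.COLOR_RGB2BGR);s=cv2.cvtColor(vision.capture("side"),cv2.COLOR_RGB2BGR)
cv2.imwrite("pics/h1.png",np.hstack([f(t[140:240,180:280]),f(s[180:280,190:290])]))
E
```

```text
t 2.1 p [563.5 186.2 145.7] yaw -84.84 F [-0.1  0.  -0.1] M [ 0.03 -0.03 -0.06] op 87.1
d [ 3.7  1.7 95.7] rot [-0.14  0.2   0.07]
```

View pics/h1.png

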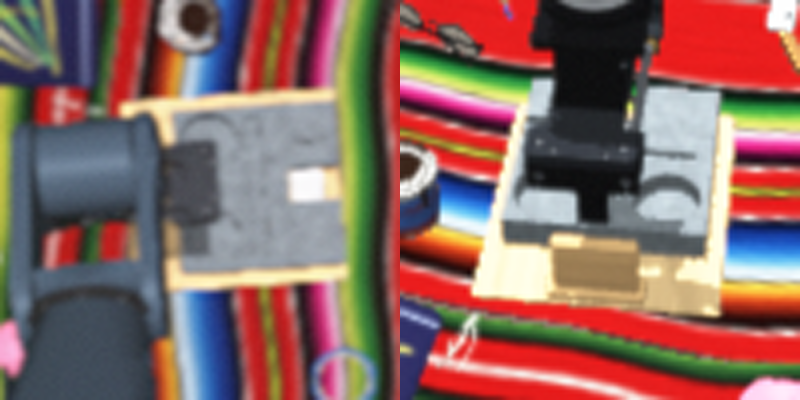

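```bash
python3 -m jog '[[[4,2,40],[0,0,0],0],[[4,2,70],[0,0,0],0],[[4,2,97],[0,0,0],0],[[4,2,97],[0,0,0],0],[[4,2,97],[0,0,0],1],[[4,2,97],[0,0,0],1],[[4,2,97],[0,0,0],1],[[4,2,97],[0,0,0],1],[[4,2,97],[0,0,0],1],[[4,2,97],[0,0,0],1],[[4,2,97],[0,0,0],1],[[4,2,97],[0,0,0],1]]' >/dev/null
python3 - <<'E'
from h import *
show()
E
```

```text
t 3.2 p [569.3 178.6  51.9] yaw -85.14 F [ 0.  -0.4  0.6] M [0.01 0.03 0.  ] op 41.9
```

```bash
python3 -m jog '[[[0,0,0],[0,0,0],1],[[0,0,0],[0,0,0],1],[[0,0,0],[0,0,0],1],[[0,0,0],[0,0,0],1],[[0,0,0],[0,0,0],1],[[0,0,0],[0,0,0],1],[[0,0,0],[0,0,0],1],[[0,0,0],[0,0,0],1]]' >/dev/null
python3 - <<'E'
from h import *
show()
E
```

```text
t 3.87 p [569.4 178.7  51.6] yaw -85.14 F [-0.4  2.8  0.2] M [ 0.59 -0.03  0.07] op 11.3
```

```bash
python3 -m jog '[[[0,0,0],[0,0,0],0],[[0,0,0],[0,0,0],0],[[0,0,0],[0,0,0],0],[[0,0,0],[0,0,0],0],[[0,0,0],[0,0,0],0],[[0,0,-40],[0,0,0],0],[[0,0,-80],[0,0,0],0],[[0,0,-110],[0,0,0],0],[[0,0,-110],[0,0,0],0],[[0,0,-110],[0,0,0],0],[[0,0,-110],[0,0,0],0],[[0,0,-110],[0,0,0],0]]' >/dev/null
python3 - <<'E'
from h import *
show();print(bot.read_state()["joint_positions"]);go((.418,.402,.1),-90)
E
```

```text
t 4.87 p [567.9 178.3 160.1] yaw -85.16 F [ 0.   1.1 -0.4] M [-0.02  0.01  0.01] op 82.6
[ 6.68263998e+00  3.23923717e+01  8.97808096e+01 -7.43912632e-03
  5.80215824e+01  9.18418731e+01]
d [-130.2 -235.6   60.5] rot [0.02 0.19 4.84]
```

```bash
python3 -m jog '[[[-130,-236,60],[0,0,4.8],0],[[-130,-236,60],[0,0,4.8],0],[[-130,-236,60],[0,0,4.8],0],[[-130,-236,60],[0,0,4.8],0],[[-130,-236,60],[0,0,4.8],0],[[-130,-236,60],[0,0,4.8],0],[[-130,-236,60],[0,0,4.8],0],[[-130,-236,60],[0,0,4.8],0],[[-130,-236,60],[0,0,4.8],0],[[-130,-236,60],[0,0,4.8],0],[[-130,-236,60],[0,0,4.8],0]]' >/dev/null
python3 - <<'E'
from h import *
show();go((.418,.403,.026),-90)
f=lambda a,k:cv2.resize(a,None,fx=k,fy=k,interpolation=cv2.INTER_CUBIC)
t=cv2.cvtColor(vision.capture("top"),cv2.COLOR_RGB2BGR);s=cv2.cvtColor(vision.capture("side"),cv2.COLOR_RGB2BGR)
cv2.imwrite("pics/t2.png",t);cv2.imwrite("pics/s2.png",s)
c=(0.58,0.053)
g=[ortho(n,i,.038,c,440,400,2222//1.2,5.) for n,i in(("top",t),("side",s))]
im=np.zeros((600,800,3),np.uint8);im[:400]=np.hstack([g[0][:,:400],g[1][:,:400]])
im[400:,:266]=f(s[280:380,250:383],2)[:,:266]; im[400:,300:600]=f(t[190:240,150:225],4)
cv2.imwrite("pics/v2.png",im)
E
```

```text
t 5.78 p [420.5 401.6 101.2] yaw -90.03 F [-0.   1.5  0.7] M [0.05 0.   0.05] op 87.3
d [-2.5 -1.4 75.2] rot [ 0.04  0.02 -0.03]
```

View pics/v2.png

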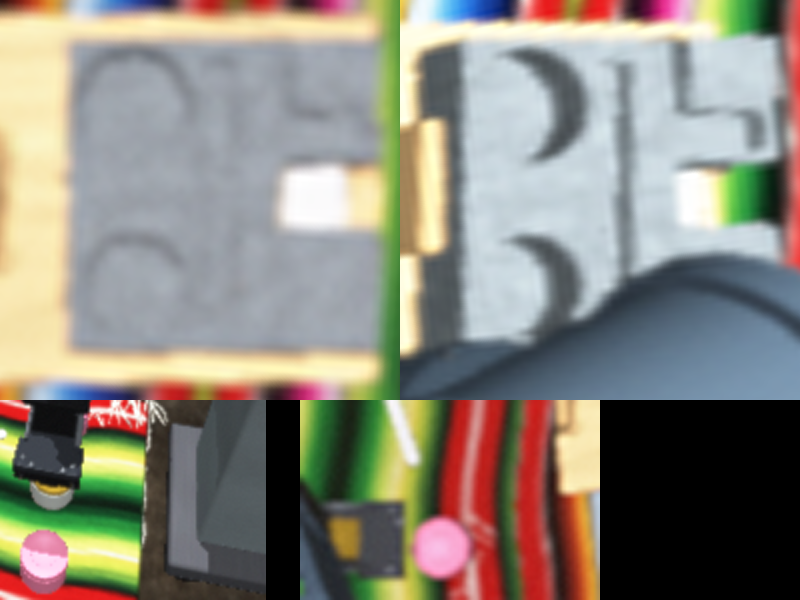

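```bash
python3 -m jog '[[[-2,-1,40],[0,0,0],0],[[-2,-1,75],[0,0,0],0],[[-2,-1,75],[0,0,0],0],[[-2,-1,75],[0,0,0],1],[[-2,-1,75],[0,0,0],1],[[-2,-1,75],[0,0,0],1],[[-2,-1,75],[0,0,0],1],[[-2,-1,75],[0,0,0],1],[[-2,-1,75],[0,0,0],1],[[-2,-1,75],[0,0,0],1],[[-2,-1,75],[0,0,0],1]]' >/dev/null
python3 - <<'E'
from h import *
show()
def o2w(i,j,w=440,h=400,s=1851.,ang=5.,c=(.58,.053)):
    a=np.radians(ang); r=np.array([np.sin(a),-np.cos(a)]); u=np.array([np.cos(a),np.sin(a)])
    return np.array(c)+r*(i-w/2)/s-u*(j-h/2)/s
ori={}
for n,il,j in(("side",62,187),("top",71.5,195)):
    print(n,"foam left",o2w(il,j))
# tab top face in side panel: i 18..46, j 120..252
for i in(18,32,46):
    px=proj("side",np.r_[o2w(i,186),.038]); print("tab",i,plane("side",px,.07))
for i in(-2,0,2,10):
    px=proj("top",np.r_[o2w(i,195),.038]); print("tab top",i,plane("top",px,.07))
E
```

```text
t 6.8 p [418.7 404.3  28.4] yaw -89.94 F [-0.3 -0.5  6.8] M [-0.09  0.08  0.01] op 57.7
side foam left [0.57955696 0.13864656]
top foam left [0.57569873 0.13315705]
tab 18 [0.57103742 0.18890983]
tab 32 [0.57167232 0.18165295]
tab 46 [0.57230721 0.17439608]
tab top -2 [0.57005815 0.16984866]
tab top 0 [0.57015073 0.16879045]
tab top 2 [0.57024331 0.16773224]
tab top 10 [0.57061364 0.1634994 ]
```

```bash
python3 -m jog '[[[0,0,0],[0,0,0],0],[[0,0,0],[0,0,0],0],[[0,0,0],[0,0,0],0],[[0,0,0],[0,0,0],0],[[0,0,0],[0,0,-95],0],[[0,0,0],[0,0,-95],0],[[0,0,0],[0,0,-95],0],[[0,0,0],[0,0,-95],0],[[0,0,0],[0,0,-95],0],[[0,0,0],[0,0,-95],0],[[0,0,0],[0,0,-95],0],[[0,0,0],[0,0,-95],0]]' >/dev/null
python3 -c "
from h import *
show();go((.4187,.4043,.027),5)"
```

```text
t 7.8 p [417.5 403.6  26.2] yaw -32.3 F [ 0.5  0.  -0. ] M [-0.07 -0.05  0.04] op 86.9
d [ 1.2  0.7 -0.8] rot [-3.00e-02  3.00e-02 -3.73e+01]
```

```bash
python3 -m jog '[[[0,0,0],[0,0,-37.3],0],[[0,0,0],[0,0,-37.3],0],[[0,0,0],[0,0,-37.3],0],[[0,0,0],[0,0,-37.3],0],[[0,0,0],[0,0,-37.3],0],[[0,0,0],[0,0,-37.3],0],[[0,0,0],[0,0,-37.3],1],[[0,0,0],[0,0,-37.3],1],[[0,0,0],[0,0,-37.3],1],[[0,0,0],[0,0,-37.3],1],[[0,0,0],[0,0,-37.3],1],[[0,0,0],[0,0,-37.3],1]]' >/dev/null
python3 -m jog '[[[0,0,0],[0,0,0],1],[[0,0,0],[0,0,0],1],[[0,0,0],[0,0,0],1],[[0,0,-40],[0,0,0],1],[[0,0,-80],[0,0,0],1],[[0,0,-120],[0,0,0],1],[[0,0,-120],[0,0,0],1],[[0,0,-120],[0,0,0],1],[[0,0,-120],[0,0,0],1]]' >/dev/null
python3 -c "
from h import *
show();go((.6272,.1042,.10),5)"
```

```text
t 9.55 p [416.9 403.2 146.2] yaw 4.65 F [-0.8 -0.4 -1.2] M [ 0.01 -0.06  0.05] op 57.6
d [-315.   185.4   46.2] rot [-0.06  0.04 -0.35]
```

```bash
python3 -m jog '[[[-315,185,0],[0,0,-0.4],1],[[-315,185,0],[0,0,-0.4],1],[[-315,185,0],[0,0,-0.4],1],[[-315,185,0],[0,0,-0.4],1],[[-315,185,0],[0,0,-0.4],1],[[-315,185,0],[0,0,-0.4],1],[[-315,185,0],[0,0,-0.4],1],[[-315,185,0],[0,0,-0.4],1],[[-315,185,0],[0,0,-0.4],1],[[-315,185,30],[0,0,-0.4],1],[[-315,185,60],[0,0,-0.4],1],[[-315,185,70],[0,0,-0.4],1]]' >/dev/null
python3 -m jog '[[[0,0,0],[0,0,0],1],[[0,0,0],[0,0,0],1],[[0,0,0],[0,0,0],1],[[0,0,0],[0,0,0],1]]' >/dev/null
python3 - <<'E'
from h import *
show();go((.6272,.1042,.066),5)
f=lambda a,k:cv2.resize(a,None,fx=k,fy=k,interpolation=cv2.INTER_CUBIC)
t=cv2.cvtColor(vision.capture("top"),cv2.COLOR_RGB2BGR);s=cv2.cvtColor(vision.capture("side"),cv2.COLOR_RGB2BGR)
cv2.imwrite("pics/v3.png",np.hstack([f(t[140:240,180:280],4),f(s[180:280,190:290],4)]))
E
```

```text
t 10.88 p [628.7 105.3  78.1] yaw 5.1 F [0.  0.8 0.2] M [ 0.01 -0.08 -0.03] op 57.8
d [-1.  -1.6 12.1] rot [0.17 0.02 0.1 ]
```

View pics/v3.png

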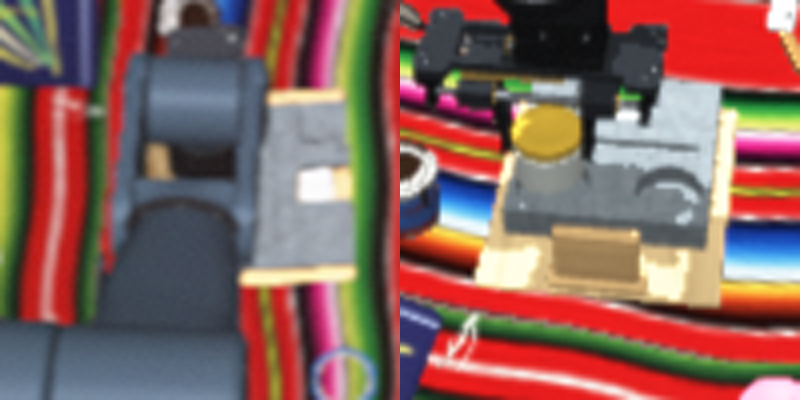

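```bash
python3 -m jog '[[[-1,-1.5,6],[0,0,0],1],[[-1,-1.5,10],[0,0,0],1],[[-1,-1.5,13],[0,0,0],1],[[-1,-1.5,15],[0,0,0],1],[[-1,-1.5,17],[0,0,0],1],[[-1,-1.5,18],[0,0,0],1],[[-1,-1.5,18],[0,0,0],1]]' >/dev/null
python3 - <<'E'
from h import *
show()
E
```

```text
t 11.57 p [626.  103.6  58.1] yaw 5.04 F [-1.  -0.1 -0.7] M [-0.01 -0.13  0.04] op 57.7
```

```bash
python3 -m jog '[[[0,0,4],[0,0,0],1],[[0,0,8],[0,0,0],1],[[0,0,11],[0,0,0],1],[[0,0,13],[0,0,0],1],[[0,0,14],[0,0,0],1],[[0,0,14],[0,0,0],1]]' >/dev/null
python3 - <<'E'
from h import *
show()
E
```

```text
t 12.07 p [626.2 103.6  44.6] yaw 5.05 F [-0.1 -0.1 -2.2] M [-0.02 -0.15  0.01] op 57.6
```

```bash
python3 -m jog '[[[0,0,1],[0,0,0],1],[[0,0,2],[0,0,0],1],[[0,0,2],[0,0,0],1]]' >/dev/null
python3 -c "
from h import *
show()"
python3 -m jog '[[[0,0,0],[0,0,0],0.3],[[0,0,0],[0,0,0],0],[[0,0,0],[0,0,0],0],[[0,0,0],[0,0,0],0],[[0,0,-40],[0,0,0],0],[[0,0,-80],[0,0,0],0],[[0,0,-100],[0,0,0],0],[[0,0,-100],[0,0,0],0],[[0,0,-100],[0,0,0],0]]' >/dev/null
python3 -c "
from h import *
show();go((.50,-.12,.2),-85)
print(plane('top',(275+ (494-320)/4,150+373/4),.044), plane('side',(314.5,168),.044))"
```

```text
t 12.32 p [626.2 103.6  44.5] yaw 5.05 F [-3.1  0.2 10.3] M [-0.07  0.56  0.02] op 57.8
t 13.07 p [627.2 103.6 143.9] yaw 5.05 F [-0.5  0.2 -0.7] M [-0.01 -0.07 -0.02] op 86.7
d [-211.6 -146.2  -56.5] rot [ 0.16 -0.13 90.05]
[ 0.35699342 -0.24782347] [ 0.36075553 -0.25685699]
```

```bash
python3 -c "
from h import *
go((.358,-.250,.15),-85)"
python3 -m jog '[[[-100,-100,-6],[0,0,45],0],[[-100,-100,-6],[0,0,45],0],[[-100,-100,-6],[0,0,45],0],[[-100,-100,-6],[0,0,45],0],[[-352,-299,-6],[0,0,90],0],[[-352,-299,-6],[0,0,90],0],[[-352,-299,-6],[0,0,90],0],[[-352,-299,-6],[0,0,90],0],[[-352,-299,-6],[0,0,90],0],[[-352,-299,-6],[0,0,90],0],[[-352,-299,-6],[0,0,90],0],[[-352,-299,-6],[0,0,90],0]]' >/dev/null
python3 -c "
from h import *
show();go((.358,-.250,.15),-85)"
```

```text
d [-328.6 -299.2   -7. ] rot [ 0.16 -0.13 90.05]
t 14.07 p [ 356.8 -274.9  147.1] yaw -81.35 F [0.7 0.3 0.4] M [-0.02 -0.04  0.  ] op 87.2
d [  4.9 -24.5  -2.8] rot [-0.13  0.11  3.65]
```

```bash
python3 -m jog '[[[3,-24,0],[0,0,3.6],0],[[3,-24,0],[0,0,3.6],0],[[3,-24,30],[0,0,3.6],0],[[3,-24,65],[0,0,3.6],0],[[3,-24,100],[0,0,3.6],0],[[3,-24,120],[0,0,3.6],0],[[3,-24,120],[0,0,3.6],0],[[3,-24,120],[0,0,3.6],1],[[3,-24,120],[0,0,3.6],1],[[3,-24,120],[0,0,3.6],1],[[3,-24,120],[0,0,3.6],1],[[3,-24,120],[0,0,3.6],1]]' >/dev/null
python3 -m jog '[[[0,0,0],[0,0,0],1],[[0,0,0],[0,0,0],1],[[0,0,0],[0,0,0],1],[[0,0,0],[0,0,0],1]]' >/dev/null
python3 -c "
from h import *
show()"
```

```text
t 15.4 p [ 358.7 -249.4   29.3] yaw -84.5 F [ 0.3 -0.1  7.3] M [ 0.2  -0.03  0.01] op 51.4
```

```bash
python3 -m jog '[[[0,0,0],[0,0,0],0],[[0,0,0],[0,0,0],0],[[0,0,0],[0,0,0],0],[[0,0,0],[0,0,0],0],[[0,0,0],[0,0,-50],0],[[0,0,0],[0,0,-50],0],[[0,0,0],[0,0,-50],0],[[0,0,0],[0,0,-50],0],[[0,0,0],[0,0,-50],0],[[0,0,0],[0,0,-50],0],[[0,0,0],[0,0,-50],0],[[0,0,0],[0,0,-50],0]]' >/dev/null
python3 -m jog '[[[0,0,0],[0,0,-39.5],0],[[0,0,0],[0,0,-39.5],0],[[0,0,0],[0,0,-39.5],0],[[0,0,0],[0,0,-39.5],0],[[0,0,0],[0,0,-39.5],0],[[0,0,0],[0,0,-39.5],0],[[0,0,0],[0,0,-39.5],1],[[0,0,0],[0,0,-39.5],1],[[0,0,0],[0,0,-39.5],1],[[0,0,0],[0,0,-39.5],1],[[0,0,0],[0,0,-39.5],1],[[0,0,0],[0,0,-39.5],1]]' >/dev/null
python3 -m jog '[[[0,0,0],[0,0,0],1],[[0,0,0],[0,0,0],1],[[0,0,0],[0,0,0],1],[[0,0,0],[0,0,0],1]]' >/dev/null
python3 -c "
from h import *
show();go((.5286,.0953,.15),5)"
```

```text
t 17.73 p [ 358.5 -249.2   28.5] yaw 4.99 F [-0.6  0.7 -0.7] M [ 0.02 -0.18 -0.06] op 51.3
d [ 328.4  199.4 -121.4] rot [-0.   -0.   -0.01]
```

```bash
python3 -m jog '[[[0,0,-40],[0,0,0],1],[[0,0,-80],[0,0,0],1],[[0,0,-121],[0,0,0],1],[[328,199,-121],[0,0,0],1],[[328,199,-121],[0,0,0],1],[[328,199,-121],[0,0,0],1],[[328,199,-121],[0,0,0],1],[[328,199,-121],[0,0,0],1],[[328,199,-121],[0,0,0],1],[[328,199,-121],[0,0,0],1],[[328,199,-121],[0,0,0],1],[[328,199,-121],[0,0,0],1]]' >/dev/null
python3 -m jog '[[[0,0,0],[0,0,0],1],[[0,0,20],[0,0,0],1],[[0,0,40],[0,0,0],1],[[0,0,60],[0,0,0],1],[[0,0,70],[0,0,0],1],[[0,0,70],[0,0,0],1],[[0,0,70],[0,0,0],1]]' >/dev/null
python3 -c "
from h import *
show();go((.5286,.095,.062),5)"
```

```text
t 19.32 p [523.8  86.8  79.2] yaw 4.98 F [-0.  -0.6 -0.3] M [ 0.05 -0.15  0.01] op 51.7
d [ 7.7  5.5 17.2] rot [-0.09 -0.01 -0.02]
```

Correct laterally, then insert to 6 mm depth.

```bash
python3 -m jog '[[[7.7,5.3,0],[0,0,0],1],[[7.7,5.3,0],[0,0,0],1],[[7.7,5.3,5],[0,0,0],1],[[7.7,5.3,10],[0,0,0],1],[[7.7,5.3,14],[0,0,0],1],[[7.7,5.3,17],[0,0,0],1],[[7.7,5.3,19],[0,0,0],1],[[7.7,5.3,19],[0,0,0],1]]' >/dev/null
python3 -c "
from h import *
show()"
```

```text
t 19.98 p [528.5  95.2  59.9] yaw 5.0 F [-0.5  0.4 -0.3] M [ 0.03 -0.06 -0.04] op 51.7
```

```bash
python3 -m jog '[[[0,0,4],[0,0,0],1],[[0,0,8],[0,0,0],1],[[0,0,11],[0,0,0],1],[[0,0,13.5],[0,0,0],1],[[0,0,14.5],[0,0,0],1],[[0,0,14.5],[0,0,0],1]]' >/dev/null
python3 -c "
from h import *
show()"
python3 -m jog '[[[0,0,0],[0,0,0],0.3],[[0,0,0],[0,0,0],0],[[0,0,0],[0,0,0],0],[[0,0,0],[0,0,0],0],[[0,0,-40],[0,0,0],0],[[0,0,-80],[0,0,0],0],[[0,0,-100],[0,0,0],0],[[0,0,-100],[0,0,0],0],[[0,0,-100],[0,0,0],0]]' >/dev/null
python3 - <<'E'
from h import *
show();
t=cv2.cvtColor(vision.capture("top"),cv2.COLOR_RGB2BGR);s=cv2.cvtColor(vision.capture("side"),cv2.COLOR_RGB2BGR)
cv2.imwrite("pics/t4.png",t);cv2.imwrite("pics/s4.png",s)
def mk(im,win,n):
    u0,v0,u1,v1=win; q=im[v0:v1,u0:u1].astype(int); m=((q.min(2)>175)&(q.max(2)-q.min(2)<35)).astype(np.uint8)
    k,l,st,ce=cv2.connectedComponentsWithStats(m)
    for i in np.argsort(-st[1:,4])[:3]+1:
        ys,xs=np.nonzero(l==i); r=cv2.minAreaRect(np.c_[xs,ys].astype(np.float32)); b=cv2.boxPoints(r)+[u0,v0]
        w=np.array([plane(n,p,.0125) for p in b]); print(n,st[i,4],"c",np.round(w.mean(0),4),"px",np.round(b.mean(0),1),np.round(r[1],1),"dir",np.round([np.degrees(np.arctan2(*(w[(a+1)%4]-w[a])[::-1])) for a in(0,1)],1), "len",np.round([np.linalg.norm(w[(a+1)%4]-w[a]) for a in (0,1)],3))
mk(t,(140,165,200,215),"top"); mk(s,(190,280,270,320),"side")
cv2.imwrite("pics/v4.png",np.hstack([cv2.resize(t[140:240,140:290],(400,267),interpolation=2),cv2.resize(s[180:330,190:415],(400,267),interpolation=2)]))
E
```

```text
t 20.48 p [528.8  95.3  46.6] yaw 5.0 F [-2.   0.5  4.6] M [-0.11  0.12  0.01] op 51.1
t 21.23 p [529.8  95.3 147.2] yaw 5.01 F [ 0.1 -0.8  0.1] M [ 0.04 -0.12  0.  ] op 86.7
top 100 c [0.56   0.3589] px [173.1 190.3] [31.   3.2] dir [ -70.  -159.6] len [0.013 0.13 ]
side 206 c [0.5589 0.3633] px [228.9 299.7] [ 4.7 46.8] dir [-159.6  108.5] len [0.133 0.015]
side 3 c [0.4737 0.2903] px [263. 283.] [2. 0.] dir [ 0.  11.3] len [0.    0.006]
side 2 c [0.4572 0.2905] px [268.5 284. ] [1. 0.] dir [ 0.  11.3] len [0.    0.003]
```

View pics/v4.png

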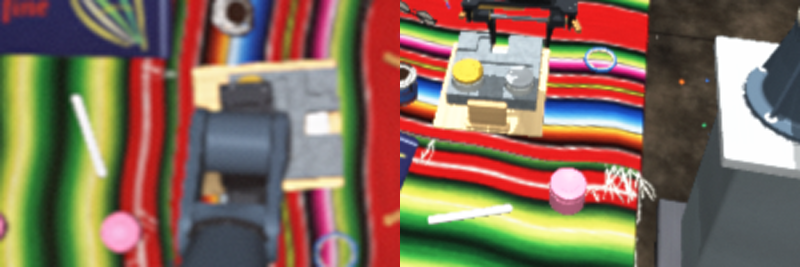

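```bash
python3 -c "
from h import *
go((.560,.360,.06),-69.6)"
```

```text
d [260.9  55.2  85.1] rot [-1.10e-01  7.00e-02  7.46e+01]
```

```bash
python3 -m jog '[[[261,55,0],[0,0,74.6],0],[[261,55,0],[0,0,74.6],0],[[261,55,0],[0,0,74.6],0],[[261,55,0],[0,0,74.6],0],[[261,55,0],[0,0,74.6],0],[[261,55,0],[0,0,74.6],0],[[261,55,0],[0,0,74.6],0],[[261,55,30],[0,0,74.6],0.3],[[261,55,60],[0,0,74.6],0.3],[[261,55,85],[0,0,74.6],0.3],[[261,55,85],[0,0,74.6],0.3],[[261,55,85],[0,0,74.6],0.3]]' >/dev/null
python3 -m jog '[[[0,0,0],[0,0,0],0.3],[[0,0,0],[0,0,0],0.3],[[0,0,0],[0,0,0],0.3],[[0,0,0],[0,0,0],0.3]]' >/dev/null
python3 -c "
from h import *
show();go((.560,.360,.008),-69.6)"
```

```text
t 22.67 p [561.5 360.2  61.9] yaw -69.56 F [-1.1 -0.1 -0.7] M [-0.    0.04  0.05] op 61.2
d [-1.6 -0.3 53.9] rot [-0.01 -0.09  0.04]
```

```bash
python3 -m jog '[[[-1.5,0,25],[0,0,0],0.3],[[-1.5,0,45],[0,0,0],0.3],[[-1.5,0,54],[0,0,0],0.3],[[-1.5,0,54],[0,0,0],0.3],[[-1.5,0,54],[0,0,0],1],[[-1.5,0,54],[0,0,0],1],[[-1.5,0,54],[0,0,0],1],[[-1.5,0,54],[0,0,0],1],[[-1.5,0,54],[0,0,0],1],[[-1.5,0,54],[0,0,0],1],[[-1.5,0,54],[0,0,0],1],[[-1.5,0,54],[0,0,0],1]]' >/dev/null
python3 -m jog '[[[0,0,0],[0,0,0],1],[[0,0,0],[0,0,0],1],[[0,0,0],[0,0,0],1],[[0,0,0],[0,0,0],1]]' >/dev/null
python3 -c "
from h import *
show();go((.5816,.0515,.11),-85)"
```

```text
t 24.0 p [559.6 359.6   7.1] yaw -69.6 F [-1.  -0.9  0.8] M [-0.02  0.11 -0.04] op 11.9
d [ -86.7  296.4 -102.9] rot [-0.   0.  15.4]
```

```bash
python3 -m jog '[[[0,0,-40],[0,0,0],1],[[0,0,-80],[0,0,0],1],[[-87,296,-120],[0,0,15.4],1],[[-87,296,-120],[0,0,15.4],1],[[-87,296,-120],[0,0,15.4],1],[[-87,296,-120],[0,0,15.4],1],[[-87,296,-120],[0,0,15.4],1],[[-87,296,-120],[0,0,15.4],1],[[-87,296,-120],[0,0,15.4],1],[[-87,296,-120],[0,0,15.4],1],[[-87,296,-100],[0,0,15.4],1],[[-87,296,-70],[0,0,15.4],1]]' >/dev/null
python3 -m jog '[[[0,0,0],[0,0,0],1],[[0,0,14],[0,0,0],1],[[0,0,14],[0,0,0],1],[[0,0,14],[0,0,0],1],[[0,0,14],[0,0,0],1]]' >/dev/null
python3 - <<'E'
from h import *
show();go((.5816,.0515,.047),-85)
f=lambda a,k:cv2.resize(a,None,fx=k,fy=k,interpolation=cv2.INTER_CUBIC)
t=cv2.cvtColor(vision.capture("top"),cv2.COLOR_RGB2BGR);s=cv2.cvtColor(vision.capture("side"),cv2.COLOR_RGB2BGR)
cv2.imwrite("pics/v5.png",np.hstack([f(t[150:230,205:285],5),f(s[180:260,200:280],5)]))
E
```

```text
t 25.42 p [581.7  52.2  64. ] yaw -84.96 F [-0.3  0.5  0.6] M [ 0.01 -0.01 -0.02] op 11.9
d [-0.2  0.6 17. ] rot [ 0.01 -0.07  0.04]
```

View pics/v5.png

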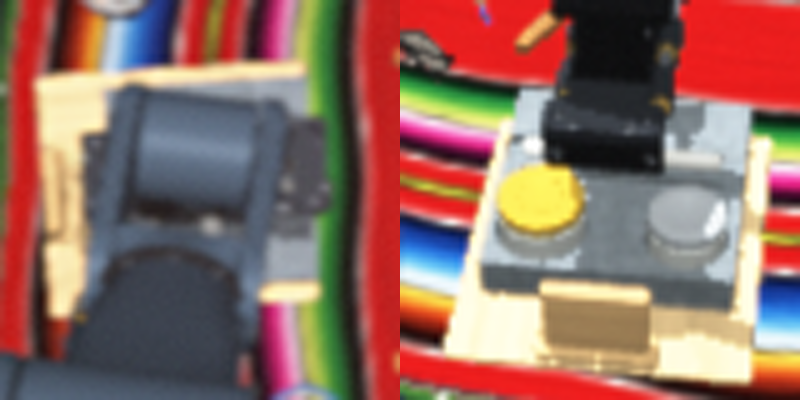

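```bash
python3 -m jog '[[[0,0.5,6],[0,0,0],1],[[0,0.5,11],[0,0,0],1],[[0,0.5,15],[0,0,0],1],[[0,0.5,18],[0,0,0],1],[[0,0.5,20],[0,0,0],1],[[0,0.5,21.5],[0,0,0],1],[[0,0.5,21.5],[0,0,0],1]]' >/dev/null
python3 -c "
from h import *
show()"
```

```text
t 26.1 p [581.3  51.5  41.4] yaw -85.01 F [0.6 2.  3.5] M [0.36 0.19 0.05] op 12.1
```

```bash
python3 -m jog '[[[0,-0.7,0],[0,0,0],1],[[0,-0.7,0],[0,0,0],1]]' >/dev/null
python3 -c "
from h import *
show()"
python3 -m jog '[[[0,0,1],[0,0,0],1],[[0,0,2],[0,0,0],1],[[0,0,2],[0,0,0],1]]' >/dev/null
python3 -c "
from h import *
show()"
```

```text
t 26.27 p [581.4  51.8  41.7] yaw -84.97 F [ 0.  -0.4  2.5] M [-0.15  0.19 -0.01] op 12.5
t 26.52 p [581.8  51.9  39.9] yaw -85.01 F [ 1.1 -0.   0.1] M [-0.02 -0.16  0.02] op 12.5
```

```bash
python3 -m jog '[[[0,0,1],[0,0,0],1],[[0,0,1],[0,0,0],0.6],[[0,0,1],[0,0,0],0.6],[[0,0,1],[0,0,0],0.6],[[0,0,-15],[0,0,0],0.6],[[0,0,-15],[0,0,0],1],[[0,0,-15],[0,0,0],1],[[0,0,-15],[0,0,0],1],[[0,0,-15],[0,0,0],1],[[0,0,-15],[0,0,0],1],[[0,0,-15],[0,0,0],1]]' >/dev/null
python3 -m jog '[[[0,0,4],[0,0,0],1],[[0,0,7],[0,0,0],1],[[0,0,9],[0,0,0],1],[[0,0,10],[0,0,0],1],[[0,0,10],[0,0,0],1]]' >/dev/null
python3 -c "
from h import *
show()"
```

```text
t 27.85 p [581.   52.1  44.3] yaw -85.0 F [-0.1  0.4  0.7] M [ 0.01 -0.04  0.02] op 0.6
```

```bash
python3 -m jog '[[[0,0,1],[0,0,0],1],[[0,0,1],[0,0,0],1]]' >/dev/null
python3 -c "
from h import *
show()"
python3 -m jog '[[[0,0,-40],[0,0,0],0.6],[[0,0,-80],[0,0,0],0.6],[[0,-200,-100],[0,0,0],0.6],[[0,-200,-100],[0,0,0],0.6],[[0,-200,-100],[0,0,0],0.6],[[0,-200,-100],[0,0,0],0.6],[[0,-200,-100],[0,0,0],0.6],[[0,-200,-100],[0,0,0],0.6]]' >/dev/null
python3 - <<'E'
from h import *
show()
f=lambda a,k:cv2.resize(a,None,fx=k,fy=k,interpolation=cv2.INTER_CUBIC)
t=cv2.cvtColor(vision.capture("top"),cv2.COLOR_RGB2BGR);s=cv2.cvtColor(vision.capture("side"),cv2.COLOR_RGB2BGR)
cv2.imwrite("pics/t6.png",t);cv2.imwrite("pics/s6.png",s)
c=(.578,.053)
cv2.imwrite("pics/v6.png",np.hstack([ortho(n,i,.044,c,400,400,1800,5.) for n,i in(("top",t),("side",s))]))
E
```

```text
t 28.02 p [581.2  52.   44.2] yaw -85.0 F [-0.8 -0.2  4.1] M [-0.04  0.27 -0.  ] op 0.4
t 28.68 p [563.1 257.8 144.5] yaw -84.65 F [ 0.8 -0.1  0.5] M [-0.02 -0.03  0.01] op 33.9
```

View pics/v6.png

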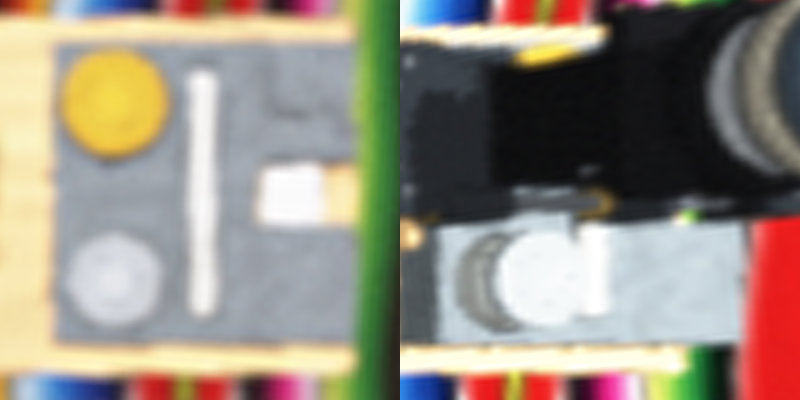

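```bash
python3 - <<'E'
from h import *
q=lambda X,Y:plane("top",(275+(X-320)/4,150+Y/4),.018)-[.0014,-.001]
a=q(400,167.3);b=q(571,166.8);print(a,b,np.linalg.norm(b-a),"yaw",np.degrees(np.arctan2(*(b-a)[::-1])))
m=(a+b)/2;d=(b-a)/np.linalg.norm(b-a);o=m-.0175*d;print("origin",o)
for xs in(-.108,-.11): print("handle at home",o+xs*d)
print("rail gap",np.linalg.norm(q(485,68.3)-q(485,265.7)))
show();go((.5705,.178,.12),-85)
# numeric rails refine in t6: white columns
t=cv2.imread("pics/t6.png").astype(int); w=((t.min(2)>170)&(t.max(2)-t.min(2)<40)).astype(np.uint8)
k,l,st,ce=cv2.connectedComponentsWithStats(w)
for i in range(1,k):
    if st[i,4]>60 and 290<ce[i,0]<345 and 150<ce[i,1]<230:
        ys,xs=np.nonzero(l==i);f=cv2.fitLine(np.c_[xs,ys].astype(np.float32),2,0,.01,.01).ravel();print(st[i],ce[i],plane("top",ce[i],.018)-[.0014,-.001],"px angle",np.degrees(np.arctan2(f[1],f[0])))
E
```

```text
[ 0.56480436 -0.14881783] [ 0.56987665 -0.32654109] 0.1777956238198488 yaw -88.36519888952759
origin [ 0.56684125 -0.22018658]
handle at home [ 0.56376014 -0.11223054]
handle at home [ 0.56370308 -0.11023135]
rail gap 0.2057341637426972
t 28.78 p [563.3 252.8 143.6] yaw -84.8 F [-0.2 -1.1  0.4] M [-0.01 -0.01  0.01] op 34.5
d [ 0.4 75.1 23.6] rot [ 0.02 -0.03  0.2 ]
[295 163  43   8 268] [315.9738806  166.65298507] [ 0.67230612 -0.23414284] px angle 0.27216375
[295 213  43   7 280] [315.71071429 215.96785714] [ 0.46669912 -0.23673633] px angle 0.48955622
```

```bash
python3 -m jog '[[[0.4,75,0],[0,0,0.2],0.2],[[0.4,75,0],[0,0,0.2],0.2],[[0.4,75,0],[0,0,0.2],0.2],[[0.4,75,0],[0,0,0.2],0.2],[[0.4,75,0],[0,0,0.2],0.2],[[0.4,75,0],[0,0,0.2],0.2],[[0.4,75,0],[0,0,0.2],0.2]]' >/dev/null
python3 -c "
from h import *
show();go((.5705,.178,.05),-85)"
```

```text
t 29.37 p [570.5 177.  143.5] yaw -85.17 F [ 0.3  0.2 -0.1] M [0.08 0.01 0.04] op 67.6
d [ 0.1 -1.  93.5] rot [-0.01  0.01 -0.17]
```

```bash
python3 -m jog '[[[0,-1,35],[0,0,0],0.2],[[0,-1,70],[0,0,0],0.2],[[0,-1,90],[0,0,0],0.2],[[0,-1,93.5],[0,0,0],0.2],[[0,-1,93.5],[0,0,0],1],[[0,-1,93.5],[0,0,0],1],[[0,-1,93.5],[0,0,0],1],[[0,-1,93.5],[0,0,0],1],[[0,-1,93.5],[0,0,0],1],[[0,-1,93.5],[0,0,0],1],[[0,-1,93.5],[0,0,0],1],[[0,-1,93.5],[0,0,0],1]]' >/dev/null
python3 -m jog '[[[0,0,0],[0,0,0],1],[[0,0,0],[0,0,0],1],[[0,0,0],[0,0,0],1],[[0,0,0],[0,0,0],1],[[0,0,0],[0,0,0],1]]' >/dev/null
python3 -c "
from h import *
show();go((.5621,.142,.05),-88.9)"
```

```text
t 30.78 p [570.6 177.9  50.1] yaw -85.19 F [-0.2  1.3  1.4] M [0.48 0.07 0.17] op 11.7
d [-11.5  35.1   0.1] rot [-0.02 -0.01  3.71]
```

```bash
python3 -m jog '[[[-1,4,0],[0,0,0.4],1],[[-3,10,0],[0,0,1.2],1],[[-5,17,0],[0,0,2],1],[[-8,24,0],[0,0,2.8],1],[[-10,31,0],[0,0,3.4],1],[[-11.5,35,0],[0,0,3.7],1],[[-11.5,35,0],[0,0,3.7],1],[[-11.5,35,0],[0,0,3.7],1]]' >/dev/null
python3 - <<'E'
from h import *
show();go((.5669,-.109,.05),-88.9)
t=cv2.cvtColor(vision.capture("top"),cv2.COLOR_RGB2BGR);s=cv2.cvtColor(vision.capture("side"),cv2.COLOR_RGB2BGR)
cv2.imwrite("pics/t7.png",t);cv2.imwrite("pics/s7.png",s)
cv2.imwrite("pics/v7.png",ortho("top",t,.038,(.569,-.09),800,480,1700,1.1))
E
```

```text
t 31.45 p [561.7 139.9  50.1] yaw -88.89 F [ 0.6 -4.7  2.5] M [-0.65 -0.09  0.1 ] op 11.9
d [  0.3 248.9   0.7] rot [0.13 0.06 0.01]
```

View pics/v7.png

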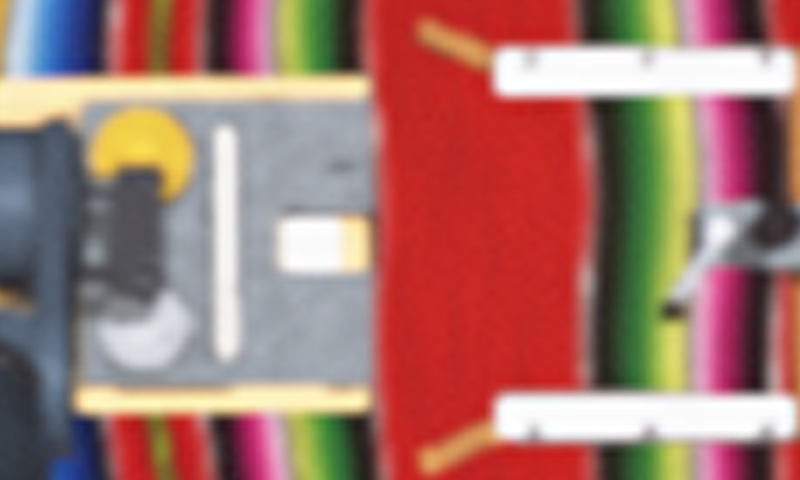

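```bash
python3 -m jog '[[[0,4,0],[0,0,0],1],[[0,12,0],[0,0,0],1],[[0,24,0],[0,0,0],1],[[0,37,0],[0,0,0],1],[[0,50,0],[0,0,0],1],[[0,63,0],[0,0,0],1],[[0,76,0],[0,0,0],1],[[0,89,0],[0,0,0],1],[[0,100,0],[0,0,0],1],[[0,110,0],[0,0,0],1],[[0,117,0],[0,0,0],1],[[0,120,0],[0,0,0],1]]' >/dev/null
python3 -c "
from h import *
show();go((.5669,-.109,.05),-88.9)"
```

```text
t 32.55 p [564.1  22.   50.1] yaw -88.99 F [-0.5  5.2  3.2] M [0.99 0.03 0.  ] op 12.0
d [ 5.00e-01  1.31e+02 -1.00e-01] rot [-0.09  0.03 -0.09]
```

```bash
python3 -m jog '[[[0,4,0],[0,0,0],1],[[0,12,0],[0,0,0],1],[[0,22,0],[0,0,0],1],[[0,33,0],[0,0,0],1],[[0,44,0],[0,0,0],1],[[0,55,0],[0,0,0],1],[[0,66,0],[0,0,0],1],[[0,77,0],[0,0,0],1],[[0,88,0],[0,0,0],1],[[0,98,0],[0,0,0],1],[[0,106,0],[0,0,0],1],[[0,110,0],[0,0,0],1]]' >/dev/null
python3 -c "
from h import *
show()"
python3 -m jog '[[[0,3,0],[0,0,0],1],[[0,6,0],[0,0,0],1],[[0,9,0],[0,0,0],1],[[0,12,0],[0,0,0],1],[[0,14,0],[0,0,0],1],[[0,16,0],[0,0,0],1],[[0,16,0],[0,0,0],1]]' >/dev/null
python3 -c "
from h import *
show()"
```

```text
t 33.55 p [565.9 -87.8  50.1] yaw -88.96 F [-0.1  7.2  4.5] M [ 1.11 -0.05  0.04] op 11.7
t 34.13 p [ 566.  -103.    50.1] yaw -88.91 F [0.2 5.5 4.4] M [ 0.86 -0.   -0.03] op 12.0
```

```bash
for k in 1 2 3; do python3 -m jog '[[[0,1.5,0],[0,0,0],1],[[0,3,0],[0,0,0],1],[[0,3,0],[0,0,0],1]]' >/dev/null
python3 -c "
from h import *
show()"; done
```

```text
t 34.38 p [ 566.1 -105.8   50.1] yaw -88.91 F [-0.8  6.   4.4] M [ 0.86 -0.    0.02] op 11.8
t 34.63 p [ 566.2 -108.7   50.1] yaw -88.91 F [-0.1  6.3  4.3] M [ 0.97  0.04 -0.01] op 11.8
t 34.88 p [ 566.2 -111.7   50.1] yaw -88.9 F [-0.3  5.9  5.1] M [ 0.93 -0.01 -0.01] op 12.1
```

```bash
for k in 1 2; do python3 -m jog '[[[0,1,0],[0,0,0],1],[[0,2,0],[0,0,0],1],[[0,2,0],[0,0,0],1]]' >/dev/null
python3 -c "
from h import *
show()"; done
```

```text
t 35.13 p [ 565.8 -112.1   50.1] yaw -88.93 F [ 0.3 10.5  6.2] M [ 1.65 -0.16  0.07] op 11.7
t 35.38 p [ 565.5 -112.2   50.1] yaw -88.97 F [ 0.1 15.5  7.2] M [ 2.47 -0.27  0.04] op 11.5
```

```bash
python3 -m jog '[[[0,-2,0],[0,0,0],1],[[0,-3,0],[0,0,0],1],[[0,-3,0],[0,0,0],0.5],[[0,-3,0],[0,0,0],0.5],[[0,-3,0],[0,0,0],0.5],[[0,-3,0],[0,0,0],0.5],[[0,-3,-40],[0,0,0],0.5],[[0,-3,-80],[0,0,0],0.5],[[0,-3,-120],[0,0,0],0.5],[[0,-3,-160],[0,0,0],0.5],[[0,-3,-200],[0,0,0],0.5],[[0,-3,-200],[0,0,0],0.5]]' >/dev/null
python3 - <<'E'
from h import *
show();go((.5692,-.291,.25),1.1)
a=np.radians(1.1); r=np.array([np.sin(a),-np.cos(a)]); u=np.array([np.cos(a),np.sin(a)])
w=lambda i,j:np.array((.569,-.09))+r*(i-400)/1700-u*(j-240)/1700
for nm,(i,j),z in(("knob",(775,224),.195),("post",(672,309),.15),("pivot",(720,228),.12)):
    print(nm,plane("top",proj("top",np.r_[w(i,j),.038]),z)-[.0014,-.001])
t=cv2.cvtColor(vision.capture("top"),cv2.COLOR_RGB2BGR);s=cv2.cvtColor(vision.capture("side"),cv2.COLOR_RGB2BGR)
cv2.imwrite("pics/t8.png",t);cv2.imwrite("pics/s8.png",s)
E
```

```text
t 36.38 p [ 572.  -116.7  258.8] yaw -88.92 F [ 1.3  0.2 -0.4] M [ 0.01 -0.    0.04] op 43.2
d [ -6.3 174.2  10. ] rot [  1.08  -0.4  -90.01]
knob [ 0.56968804 -0.28340333]
post [ 0.52486987 -0.23475143]
pivot [ 0.57236384 -0.26490224]
```

```bash
python3 - <<'E'
import cv2,numpy as np
s=cv2.imread("pics/s7.png");t=cv2.imread("pics/t7.png")
f=lambda a,k:cv2.resize(a,None,fx=k,fy=k,interpolation=cv2.INTER_CUBIC)
cv2.imwrite("pics/v8.png",np.hstack([f(s[120:185,250:320],6)[:390,:400],f(t[165:230,300:366],6)[:390,:396]]))
E
```

```text
(no output)
```

View pics/v8.png

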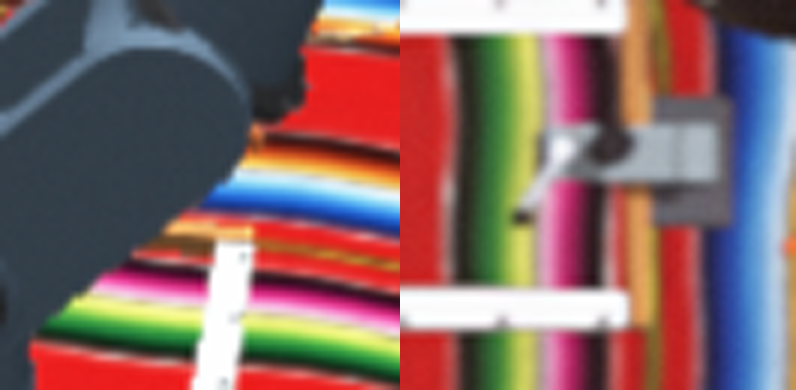

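```bash
python3 - <<'E'
from h import *
from scipy.optimize import least_squares
def tri(a,b,nm):
    r=least_squares(lambda p:np.r_[proj("side",p)-a,proj("top",p)-b],[.57,-.28,.15]);print(nm,r.x,r.fun.round(1))
tri((264.6,127.0),(334.9,188.9),"knobtop");tri((274.1,145.2),(319.75,200.4),"post")
for p in((.5692,-.291,.195),(.5692,-.291,.165),(.568,-.285,.195)): print(proj("side",p),proj("top",p))
E
```

```text
knobtop [ 0.57115045 -0.28673374  0.19031704] [ 0.3  0.  -0.  -0.3]
post [ 0.52633505 -0.23639757  0.14520193] [-0.2 -0.   0.   0.2]
[265.59558363 125.4623321 ] [336.20258276 189.07976266]
[265.40207555 132.10183235] [334.87226739 189.61088728]
[265.64206667 126.28882764] [334.60827081 189.35611872]
```

```bash
python3 -m jog '[[[-5,174,0],[0,0,-90],0.5],[[-5,174,0],[0,0,-90],0.5],[[-5,174,0],[0,0,-90],0.5],[[-5,174,0],[0,0,-90],0.5],[[-5,174,0],[0,0,-90],0.5],[[-5,174,0],[0,0,-90],0.5],[[-5,174,0],[0,0,-90],0.5],[[-5,174,0],[0,0,-90],0.5],[[-5,174,0],[0,0,-90],0.5],[[-5,174,0],[0,0,-90],0.5],[[-5,174,0],[0,0,-90],0.5],[[-5,174,0],[0,0,-90],0.5]]' >/dev/null
python3 -m jog '[[[0,0,0],[0,0,-5],0.5],[[0,0,0],[0,0,-5],0.5],[[0,0,0],[0,0,-5],0.5]]' >/dev/null
python3 -c "
from h import *
show();go((.569,-.2905,.163),1.1)"
```

```text
t 37.73 p [ 564.3 -287.9  247.8] yaw 1.3 F [ 0.2 -0.4 -0.1] M [-0.02 -0.1   0.  ] op 43.3
d [-2.9  4.9 84.8] rot [-0.19 -0.13  0.2 ]
```

```bash
python3 -m jog '[[[-2.8,5,15],[0,0,0],0.5],[[-2.8,5,35],[0,0,0],0.5],[[-2.8,5,55],[0,0,0],0.5],[[-2.8,5,72],[0,0,0],0.5],[[-2.8,5,82],[0,0,0],0.5],[[-2.8,5,84],[0,0,0],0.5],[[-2.8,5,84],[0,0,0],1],[[-2.8,5,84],[0,0,0],1],[[-2.8,5,84],[0,0,0],1],[[-2.8,5,84],[0,0,0],1],[[-2.8,5,84],[0,0,0],1],[[-2.8,5,84],[0,0,0],1]]' >/dev/null
python3 -c "
from h import *
show()"
```

```text
t 38.73 p [ 571.8 -291.5  167.3] yaw 1.45 F [ 2.1 -0.9  2. ] M [-0.03 -0.54 -0.07] op 25.2
```

```bash
python3 -m jog '[[[0,0,0],[0,0,0],1],[[0,0,0],[0,0,0],1]]' >/dev/null
python3 -c "
from h import *
show()"
python3 -m jog '[[[0,0,2],[0,0,0],1],[[0,0,5],[0,0,0],1],[[0,0,9],[0,0,0],1],[[0,0,13],[0,0,0],1],[[0,0,17],[0,0,0],1],[[0,0,20],[0,0,0],1],[[0,0,22],[0,0,0],1],[[0,0,22],[0,0,0],1]]' >/dev/null
python3 -c "
from h import *
show()"
```

```text
t 38.9 p [ 571.7 -291.5  166.9] yaw 1.46 F [ 4.5 -0.1  0.7] M [-0.01 -0.77 -0.04] op 25.2
t 39.57 p [ 571.6 -291.4  143.4] yaw 1.45 F [ 6.9 -1.6 -1.3] M [-0.15 -1.17  0.02] op 25.3
```

```bash
python3 -m jog '[[[0,2,2],[0,0,0],1],[[0,2,4],[0,0,0],1],[[0,2,6],[0,0,0],1],[[0,2,6],[0,0,0],1]]' >/dev/null
python3 -c "
from h import *
show()"
for k in 1 2; do python3 -m jog '[[[0,0,1],[0,0,0],1],[[0,0,2],[0,0,0],1],[[0,0,2],[0,0,0],1]]' >/dev/null
python3 -c "
from h import *
show()"; done
```

```text
t 39.9 p [ 571.8 -291.4  137.2] yaw 1.46 F [ 1.5 -2.6 -1.2] M [-0.55 -0.43  0.01] op 25.4
t 40.15 p [ 571.8 -291.3  135.7] yaw 1.47 F [ 0.3 -4.2 -0.5] M [-0.79 -0.19  0.01] op 25.3
t 40.4 p [ 571.8 -291.3  133.9] yaw 1.47 F [-1.2 -4.4  0. ] M [-0.9   0.04 -0.  ] op 25.4
```

```bash
for k in 1 2; do python3 -m jog '[[[0,0,0.8],[0,0,0],1],[[0,0,1.5],[0,0,0],1],[[0,0,1.5],[0,0,0],1]]' >/dev/null
python3 -c "
from h import *
show()"; done
```

```text
t 40.65 p [ 571.8 -291.3  132.4] yaw 1.47 F [-1.5 -5.   0. ] M [-0.89  0.12  0.01] op 25.3
t 40.9 p [ 571.9 -291.3  130.9] yaw 1.47 F [-2.  -4.5 -0.6] M [-0.91  0.16  0.01] op 25.3
```

```bash
for k in 1 2; do python3 -m jog '[[[0,0,0.8],[0,0,0],1],[[0,0,1.5],[0,0,0],1],[[0,0,1.5],[0,0,0],1]]' >/dev/null
python3 -c "
from h import *
show()"; done
```

```text
t 41.15 p [ 571.8 -291.3  129.4] yaw 1.47 F [-2.5 -5.6 -0. ] M [-0.87  0.07  0.01] op 25.0
t 41.4 p [ 571.8 -291.3  127.9] yaw 1.47 F [-1.8 -5.   1.8] M [-0.89  0.08  0.  ] op 25.1
```

```bash
for k in 1 2; do python3 -m jog '[[[0,0,0.5],[0,0,0],1],[[0,0,1],[0,0,0],1],[[0,0,1],[0,0,0],1]]' >/dev/null
python3 -c "
from h import *
show()"; done
```

```text
t 41.65 p [ 571.9 -291.3  127. ] yaw 1.47 F [-2.  -4.9  0.5] M [-0.92  0.05 -0.04] op 25.2
t 41.9 p [ 571.9 -291.3  126.6] yaw 1.48 F [-1.8 -3.8  3.3] M [-0.82  0.21  0.02] op 25.4
```

```bash
python3 -m jog '[[[0,0,0.5],[0,0,0],1],[[0,0,1],[0,0,0],1],[[0,0,1],[0,0,0],1]]' >/dev/null
python3 -c "
from h import *
show()"
```

```text
t 42.15 p [ 571.9 -291.4  126.5] yaw 1.48 F [-3.5 -4.   7.8] M [-0.65  0.43 -0.01] op 25.3
```

```bash
python3 -m jog '[[[0,0,-1.3],[0,0,0],1],[[0,0,-1.3],[0,0,0],1],[[0,0,-1.3],[0,0,0],0.5],[[0,0,-1.3],[0,0,0],0.5],[[0,0,-1.3],[0,0,0],0.5],[[0,0,-1.3],[0,0,0],0.5],[[0,0,-20],[0,0,0],0.5],[[0,0,-50],[0,0,0],0.5],[[0,0,-80],[0,0,0],0.5],[[0,0,-100],[0,0,0],0.5],[[0,0,-100],[0,0,0],1],[[0,0,-100],[0,0,0],1]]' >/dev/null
python3 - <<'E'
from h import *
show()
d=np.array([.0192,-.9998]);y=np.array([.9998,.0192])
k=np.array([.5715,-.291])
post=np.array([.526,-.2365]); 
# pivot from vision ~ ; post angle wrt station
print("post station",(post-k)@d+.07,(post-k)@y)
E
```

```text
t 43.15 p [ 572.9 -290.7  226.1] yaw 1.48 F [-0.1 -0.6 -0. ] M [-0.06 -0.11  0.01] op 36.3
post station 0.014637300000000013 -0.044444499999999984
```

```bash
python3 -m jog '[[[0,0,-8],[0,0,0],0.4],[[52,-47,-8],[0,0,0],0.4],[[52,-47,-8],[0,0,0],0.4],[[52,-47,-8],[0,0,0],0.4],[[52,-47,0],[0,0,0],0.4],[[52,-47,0],[0,0,0],0.4],[[52,-47,0],[0,0,0],0.4]]' >/dev/null
python3 - <<'E'
from h import *
show();go((.526,-.2385,.111),1.1)
t=cv2.cvtColor(vision.capture("top"),cv2.COLOR_RGB2BGR);s=cv2.cvtColor(vision.capture("side"),cv2.COLOR_RGB2BGR)
f=lambda a,k:cv2.resize(a,None,fx=k,fy=k,interpolation=cv2.INTER_CUBIC)
cv2.imwrite("pics/v9.png",np.hstack([f(s[110:210,220:300],5)[:500,:400],f(t[150:250,270:350],5)]))
E
```

```text
t 43.73 p [ 524.4 -240.6  223.8] yaw 1.45 F [ 0.3 -0.6 -0.4] M [-0.01 -0.1  -0.01] op 51.9
d [  1.9   1.8 112.8] rot [-0.07 -0.05  0.35]
```

View pics/v9.png

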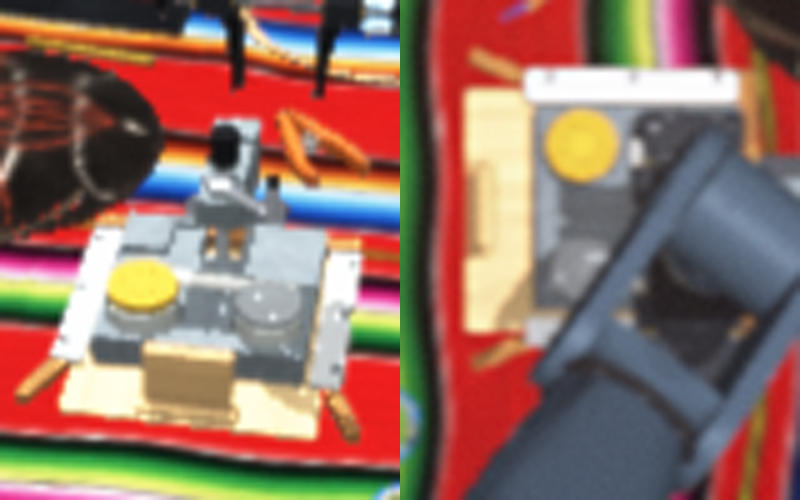

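```bash
python3 - <<'E'
from h import *
o=proj("side",(.5244,-.2406,.2238));print("tcp proj",o,"obs 275.2,127.2")
for y in(-.230,-.235,-.24,-.245):
  for x in(.522,.526,.530): print(x,y,proj("side",(x,y,.146)).round(1),end=" ")
  print()
E
```

```text
tcp proj [275.44671944 126.8977641 ] obs 275.2,127.2
0.522 -0.23 [274.8 146.1] 0.526 -0.23 [273.7 145.9] 0.53 -0.23 [272.7 145.8] 
0.522 -0.235 [275.  145.3] 0.526 -0.235 [273.9 145.2] 0.53 -0.235 [272.9 145.1] 
0.522 -0.24 [275.2 144.6] 0.526 -0.24 [274.1 144.5] 0.53 -0.24 [273.1 144.4] 
0.522 -0.245 [275.3 143.9] 0.526 -0.245 [274.3 143.8] 0.53 -0.245 [273.3 143.7]
```

```bash
python3 -m jog '[[[2,1.8,30],[0,0,0.3],0.4],[[2,1.8,60],[0,0,0.3],0.4],[[2,1.8,85],[0,0,0.3],0.4],[[2,1.8,103],[0,0,0.3],0.4],[[2,1.8,110],[0,0,0.3],0.4],[[2,1.8,110],[0,0,0.3],0.4]]' >/dev/null
python3 -c "
from h import *
show()"
python3 -m jog '[[[0,0,0],[0,0,0],1],[[0,0,0],[0,0,0],1],[[0,0,0],[0,0,0],1],[[0,0,0],[0,0,0],1],[[0,0,0],[0,0,0],1],[[0,0,0],[0,0,0],1],[[0,0,0],[0,0,0],1],[[0,0,0],[0,0,0],1]]' >/dev/null
python3 -c "
from h import *
show()"
```

```text
t 44.33 p [ 525.2 -237.9  113.1] yaw 1.14 F [-0.7  0.5  0.2] M [-0.02 -0.1  -0.01] op 52.3
t 45.0 p [ 525.2 -237.7  115.2] yaw 1.17 F [-1.7  0.   3.2] M [ 0.05  0.2  -0.02] op 9.2
```

```bash
python3 - <<'E'
import numpy as np
a=np.radians([237,231,225,219,213,207,201,195,189,183,180,177])
x=55*np.cos(a);y=55*np.sin(a);print(np.round(np.c_[-(x-x[0]),y-y[0]],1).tolist())
E
```

```text
[[-0.0, 0.0], [4.7, 3.4], [8.9, 7.2], [12.8, 11.5], [16.2, 16.2], [19.1, 21.2], [21.4, 26.4], [23.2, 31.9], [24.4, 37.5], [25.0, 43.2], [25.0, 46.1], [25.0, 49.0]]
```

```bash
python3 -m jog '[[[4.7,3.4,0],[0,0,0],1],[[8.9,7.2,0],[0,0,0],1],[[12.8,11.5,0],[0,0,0],1],[[16.2,16.2,0],[0,0,0],1],[[19.1,21.2,0],[0,0,0],1],[[21.4,26.4,0],[0,0,0],1],[[21.4,26.4,0],[0,0,0],1]]' >/dev/null
python3 -c "
from h import *
show()"
```

```text
t 45.58 p [ 551.6 -213.6  115.1] yaw 1.17 F [-3.2  2.6  5.7] M [ 0.53  0.4  -0.07] op 9.1
```

```bash
python3 -m jog '[[[2.8,3,0],[0,0,0],1],[[3.8,5.5,0],[0,0,0],1],[[4.5,8.3,0],[0,0,0],1],[[5,11.1,0],[0,0,0],1],[[5.4,14,0],[0,0,0],1],[[5.6,16.8,0],[0,0,0],1],[[5.6,16.8,0],[0,0,0],1]]' >/dev/null
python3 -c "
from h import *
show()"
python3 -m jog '[[[0,1.5,0],[0,0,0],1],[[0,3,0],[0,0,0],1],[[0,4.5,0],[0,0,0],1],[[0,6,0],[0,0,0],1],[[0,6,0],[0,0,0],1]]' >/dev/null
python3 -c "
from h import *
show()"
```

```text
t 46.17 p [ 568.3 -208.7  115. ] yaw 1.13 F [-4.   3.2  5.1] M [ 0.45  0.61 -0.25] op 9.1
t 46.58 p [ 572.8 -208.5  114.9] yaw 1.17 F [-7.5  1.8  7. ] M [ 0.31  1.12 -0.18] op 8.9
```

```bash
python3 -m jog '[[[0,1.5,0],[0,0,0],1],[[0,3,0],[0,0,0],1],[[0,4.5,0],[0,0,0],1],[[0,4.5,0],[0,0,0],1]]' >/dev/null
python3 -c "
from h import *
show()"
```

```text
t 46.92 p [ 573.3 -208.4  114.6] yaw 1.25 F [-14.5  -0.   11.6] M [-0.03  2.42 -0.14] op 8.8
```

```bash
python3 -m jog '[[[0,-3,0],[0,0,0],1],[[0,-4.5,0],[0,0,0],1],[[0,-4.5,0],[0,0,0],0.6],[[0,-4.5,0],[0,0,0],0.5],[[0,-4.5,0],[0,0,0],0.5],[[0,-4.5,0],[0,0,0],0.5],[[0,-4.5,-30],[0,0,0],0.5],[[0,-4.5,-70],[0,0,0],0.5],[[0,-4.5,-70],[0,0,0],0],[[0,-4.5,-70],[0,0,0],0],[[0,-4.5,-70],[0,0,0],0]]' >/dev/null
python3 -c "
from h import *
show();go((.566,-.112,.184),1.1)"
```

```text
t 47.83 p [ 574.8 -210.1  185. ] yaw 1.17 F [-0.1  0.3  0.1] M [ 0.   -0.08 -0.04] op 55.8
d [98.3 -6.8  1. ] rot [0.05 0.02 0.07]
```

```bash
python3 -m jog '[[[98,-7,0],[0,0,0],0],[[98,-7,0],[0,0,0],0],[[98,-7,0],[0,0,0],0],[[98,-7,0],[0,0,0],0],[[98,-7,0],[0,0,0],0]]' >/dev/null
python3 - <<'E'
from h import *
show();go((.566,-.1118,.048),1.1)
# knob/post check in numbers: dark blob of the post in the side view
s=cv2.cvtColor(vision.capture("side"),cv2.COLOR_RGB2BGR);cv2.imwrite("pics/s10.png",s)
print("expected post top px at shut",proj("side",(.5728,-.2085,.146)))
g=s.max(2)[120:175,240:290]; k,l,st,ce=cv2.connectedComponentsWithStats((g<60).astype(np.uint8))
for i in range(1,k):
    if st[i,4]>5: print(st[i,:4]+[240,120,0,0],st[i,4])
E
```

```text
t 48.25 p [ 565.1 -111.4  183.9] yaw 1.3 F [ 0.1 -0.5  1.1] M [ 0.   -0.09 -0.  ] op 84.6
d [ -0.5   1.1 135.9] rot [-0.1  -0.01  0.2 ]
expected post top px at shut [260.7055556  147.71749069]
[240 120  47  38] 604
[240 137  11  18] 105
[262 141   5   3] 10
```

```bash
python3 -m jog '[[[-0.5,1.1,35],[0,0,0],0],[[-0.5,1.1,70],[0,0,0],0],[[-0.5,1.1,95],[0,0,0],0],[[-0.5,1.1,112],[0,0,0],0],[[-0.5,1.1,116],[0,0,0],0],[[-0.5,1.1,116],[0,0,0],0]]' >/dev/null
python3 -c "
from h import *
show()"
python3 -m jog '[[[0,0,10],[0,0,0],0],[[0,0,20],[0,0,0],0],[[0,0,20],[0,0,0],1],[[0,0,20],[0,0,0],1],[[0,0,20],[0,0,0],1],[[0,0,20],[0,0,0],1],[[0,0,20],[0,0,0],1],[[0,0,20],[0,0,0],1]]' >/dev/null
python3 -c "
from h import *
show()"
```

```text
t 48.8 p [ 565.9 -113.8   67.3] yaw 1.07 F [ 0.5 -0.7  0.4] M [-0.06 -0.1   0.04] op 86.9
t 49.47 p [ 567.1 -112.8   49.6] yaw 1.17 F [ 1.3 -0.   2.3] M [ 0.01 -0.14 -0.02] op 69.7
```

```bash
python3 -m jog '[[[3,0,0],[0,0,0],1],[[10,0,0],[0,0,0],1],[[20,0,0],[0,0,0],1],[[31,0,0],[0,0,0],1],[[42,0,0],[0,0,0],1],[[53,0,0],[0,0,0],1],[[64,0,0],[0,0,0],1],[[75,0,0],[0,0,0],1],[[86,0,0],[0,0,0],1],[[96,0,0],[0,0,0],1],[[104,0,0],[0,0,0],1],[[106,0,0],[0,0,0],1]]' >/dev/null
python3 -c "
from h import *
show()"
python3 -m jog '[[[3,0,0],[0,0,0],1],[[10,0,0],[0,0,0],1],[[22,0,0],[0,0,0],1],[[35,0,0],[0,0,0],1],[[48,0,0],[0,0,0],1],[[61,0,0],[0,0,0],1],[[74,0,0],[0,0,0],1],[[87,0,0],[0,0,0],1],[[100,0,0],[0,0,0],1],[[114,0,0],[0,0,0],1],[[128,0,0],[0,0,0],1],[[140,0,0],[0,0,0],1]]' >/dev/null
python3 -m jog '[[[5,0,0],[0,0,0],1],[[8,0,0],[0,0,0],1],[[8,0,0],[0,0,0],1],[[8,0,0],[0,0,0],1]]' >/dev/null
python3 -c "
from h import *
show()"
```

```text
t 50.47 p [564.9  -6.   49.6] yaw 1.27 F [-0.8 -6.2  5. ] M [-1.05  0.02 -0.05] op 69.7
t 51.8 p [561.6 141.5  49.6] yaw 1.2 F [ 0.1 -0.8  7.2] M [-0.35 -0.22  0.16] op 69.6
```

```bash
python3 -m jog '[[[0,0,0],[0,0,0],0.5],[[0,0,0],[0,0,0],0],[[0,0,0],[0,0,0],0],[[0,0,0],[0,0,0],0],[[0,0,-40],[0,0,0],0],[[0,0,-80],[0,0,0],0],[[0,0,-120],[0,0,0],0],[[0,0,-160],[0,0,0],0],[[150,-60,-160],[0,0,0],0],[[150,-60,-160],[0,0,0],0],[[150,-60,-160],[0,0,0],0],[[150,-60,-160],[0,0,0],0]]' >/dev/null
python3 -m jog '[[[150,-60,0],[0,0,0],0],[[150,-60,0],[0,0,0],0],[[150,-60,0],[0,0,0],0],[[150,-60,0],[0,0,0],0],[[150,-60,0],[0,0,0],0],[[150,-60,0],[0,0,0],0]]' >/dev/null
python3 - <<'E'
from h import *
show()
t=cv2.cvtColor(vision.capture("top"),cv2.COLOR_RGB2BGR);s=cv2.cvtColor(vision.capture("side"),cv2.COLOR_RGB2BGR)
cv2.imwrite("pics/t11.png",t);cv2.imwrite("pics/s11.png",s)
def big(m,n,z,off,lim):
    k,l,st,ce=cv2.connectedComponentsWithStats(m.astype(np.uint8))
    for i in np.argsort(-st[1:,4])[:3]+1: print(off,st[i,4],"px",ce[i].round(1),"world",plane(n,ce[i],z).round(4))
def blobs(im,n):
    h=cv2.cvtColor(im,cv2.COLOR_BGR2HSV).astype(int);H,S,V=h[...,0],h[...,1],h[...,2]
    big((H>20)&(H<27)&(S>150)&(V>150),n,.068,n+" yellow",0)
blobs(t,"top");blobs(s,"side")
# foam/marker profile in carrier frame (top), yaw 1.2
o=ortho("top",t,.040,(.565,.02),400,400,1800,1.2); g=cv2.cvtColor(o,cv2.COLOR_BGR2GRAY).astype(int)
print("row y~0",g[150,::8].tolist()); print("row +50",g[110,::8].tolist()); print("row -50",g[290,::8].tolist())
# dark knob and post, side view
gg=s.max(2)[115:175,235:295]; k,l,st,ce=cv2.connectedComponentsWithStats((gg<70).astype(np.uint8))
for i in range(1,k):
    if st[i,4]>3: print("dark",st[i,:4]+[235,115,0,0],st[i,4])
print("post shut/open px",proj("side",(.5728,-.2085,.146)),proj("side",(.5252,-.2377,.146)))
print("knob top low px",proj("side",(.5715,-.291,.155)))
for nm,a,b in(("can",(340,225),(375,235)),("",(0,0),(0,0))): pass
t0=cv2.imread("pics/top0.png")
for nm,(u0,v0,u1,v1) in dict(can=(214,130,242,158),tape=(254,222,278,246),clamp=(362,188,395,222)).items(): print(nm,"mean abs diff",np.abs(t[v0:v1,u0:u1].astype(int)-t0[v0:v1,u0:u1]).mean().round(1))
E
```

```text
t 53.3 p [433.4 440.4 208.2] yaw 1.4 F [ 0.7 -0.5 -0.2] M [-0.05 -0.11  0.04] op 87.0
top yellow 184 px [128.4 110.1] world [0.8815 0.5439]
top yellow 130 px [243.3 178.5] world [0.6117 0.0652]
top yellow 95 px [153.2 113.4] world [0.8702 0.4419]
side yellow 294 px [ 93.  313.3] world [0.8833 0.5023]
side yellow 55 px [137.  227.8] world [0.9021 0.2026]
side yellow 29 px [162.1 226.4] world [0.8252 0.1811]
row y~0 [213, 235, 242, 241, 243, 242, 235, 199, 167, 155, 152, 165, 185, 194, 197, 196, 193, 192, 179, 157, 145, 153, 162, 161, 179, 234, 247, 230, 183, 159, 161, 164, 161, 162, 165, 168, 168, 169, 171, 172, 172, 171, 169, 161, 153, 131, 103, 105, 111, 94]
row +50 [237, 236, 237, 236, 237, 238, 234, 214, 188, 191, 201, 202, 206, 210, 214, 215, 212, 207, 201, 200, 201, 190, 160, 151, 180, 235, 247, 226, 180, 163, 166, 171, 171, 166, 152, 146, 151, 157, 160, 158, 156, 155, 157, 162, 159, 135, 112, 115, 106, 87]
row -50 [233, 233, 234, 234, 234, 235, 225, 191, 165, 171, 195, 216, 221, 224, 231, 232, 232, 228, 224, 220, 212, 186, 160, 154, 174, 223, 245, 231, 186, 160, 162, 164, 165, 167, 165, 164, 166, 169, 171, 172, 171, 168, 164, 162, 163, 156, 141, 115, 94, 87]
dark [246 115  10   2] 12
dark [235 123  22  27] 258
dark [261 135   7   9] 41
dark [235 145   7   9] 25
dark [260 148   2   2] 4
dark [246 160   5   2] 8
dark [240 173   3   2] 5
post shut/open px [260.7055556  147.71749069] [274.24045848 144.85301105]
knob top low px [264.76587814 134.2111824 ]
can mean abs diff 1.7
tape mean abs diff 1.5
clamp mean abs diff 1.2
```

```bash
python3 -c "
from rig import bot
print(bot.hand_in())"
```

```text
the job is handed in; nothing more can be done
None
```

I completed every step of the task and handed it in at about 53 s of the 208 s allowed; no verdict was given.

**What I did**
- **Kit parts:** I pressed the large jar (yellow lid), the small jar (white lid) and the marker into their cutouts. I found no bracket on the table, so I treated it as absent.
- **Carrier in:** I slid it home by the handle until the stop pushed back with about 15 N.
- **Probe:** I gripped the knob and lowered it about 40 mm until it touched the pad at about 8 N, then let go.
- **Lock:** I swung the lever to its stop, which pushed back with about 14 N.
- **Carrier out:** I drew it back about 255 mm from home and released it.

**Last checks (camera numbers)**
- **Seating:** The large jar and the marker are where their cutouts should be, to within a few mm of camera error. The small jar was seen seated while the carrier was home, but I did not measure it separately at the end.
- **Probe and lever:** The knob is at its lowered height and the lever post is at the shut position.
- **Bystanders:** The blue can, tape roll and clamp look unchanged from the start.

**Disagreements and limits**
- The two cameras differed by about 3 mm on positions, so I relied on the robot's own contact readings.
- The handle slipped about 2 mm in the grip as I drew the carrier back. The carrier's final position comes from the pictures.
- I had used all 16 picture views, so I checked the final state by image numbers only and did not look at it.

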